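# Stand up the knocked-over sample bottles in the sampler's queue lane

## Task

First put the sampler on hold by pushing the red-knobbed lever fully over, away from the robot; next lift the white-and-red carton out of the bottle lane and stand it upright in the green tray. Then stand every tipped bottle upright on the black strip along the middle of the lane, leaving all bottles in the lane standing on the strip. Last, pull the lever fully back towards the robot so that the sampler runs again; do not disturb the wash bottle, mouse or beaker.

Things in the scene. Friction and masses are not known exactly. Their poses are not given: they have to be found in the camera images.
- lane: fixed white channel, 160 mm wide (its x) and 610 mm long (its y, roughly across the robot's view; turned up to 0.08 rad); floor 10 mm above the table, 150 x 600 mm inside, walls to 22 mm above the table. A flat black strip 60 mm wide runs along the middle of the floor (lane x = -30 to 30 mm). Origin at its centre, on the table; z up
- bottle1: amber square sample bottle, 44 x 44 mm, 80 mm tall in all: body 58 mm, then a narrow neck 4 mm, then a round blue cap 31 mm across and 18 mm tall; 0.11 to 0.23 kg. Origin on its axis at mid-height (40 mm above its foot); +z runs along its axis to the cap, x and y are square to its flat sides. Starts lying on one flat side across the lane, cap away from or towards the robot (may be absent)
- bottle2: amber square sample bottle, 44 x 44 mm, 80 mm tall in all: body 58 mm, then a narrow neck 4 mm, then a round blue cap 31 mm across and 18 mm tall; 0.11 to 0.23 kg. Origin on its axis at mid-height (40 mm above its foot); +z runs along its axis to the cap, x and y are square to its flat sides. Starts lying on one flat side across the lane, cap away from or towards the robot (may be absent)
- bottle3: amber square sample bottle, 44 x 44 mm, 80 mm tall in all: body 58 mm, then a narrow neck 4 mm, then a round blue cap 31 mm across and 18 mm tall; 0.11 to 0.23 kg. Origin on its axis at mid-height (40 mm above its foot); +z runs along its axis to the cap, x and y are square to its flat sides. Starts lying on one flat side across the lane, cap away from or towards the robot (may be absent)
- bottle4: amber square sample bottle, 44 x 44 mm, 80 mm tall in all: body 58 mm, then a narrow neck 4 mm, then a round blue cap 31 mm across and 18 mm tall; 0.11 to 0.23 kg. Origin on its axis at mid-height (40 mm above its foot); +z runs along its axis to the cap, x and y are square to its flat sides. Starts lying on one flat side across the lane, cap away from or towards the robot (may be absent)
- bottle5: amber square sample bottle, 44 x 44 mm, 80 mm tall in all: body 58 mm, then a narrow neck 4 mm, then a round blue cap 31 mm across and 18 mm tall; 0.11 to 0.23 kg. Origin on its axis at mid-height (40 mm above its foot); +z runs along its axis to the cap, x and y are square to its flat sides. Starts standing on the strip among the tipped ones
- bottle6: amber square sample bottle, 44 x 44 mm, 80 mm tall in all: body 58 mm, then a narrow neck 4 mm, then a round blue cap 31 mm across and 18 mm tall; 0.11 to 0.23 kg. Origin on its axis at mid-height (40 mm above its foot); +z runs along its axis to the cap, x and y are square to its flat sides. Starts standing on the strip among the tipped ones
- carton: white carton with a red band, 60 mm (its x, across the lane) x 34 mm (its y) x 120 mm tall, 0.12 kg, standing in the middle of the lane between the bottles; it leaves no room for fingers beside its neighbours until it is cleared. Origin at the centre of its underside, z up
- tray: fixed green open tray, 130 x 130 mm outside, walls 5 mm thick and 20 mm high, floor 5 mm above the table, at the robot's left. Origin at the centre of its underside, z up
- mode_lever (a joint): angle of the hold/run lever, rad: 0 = run, leaning towards the robot (its base's -x); 1.0 = hold, leaning away (+x), the far stop. It turns about a level axis 22 mm above the table, takes about 1 N at the knob and stays where it is left
- mode_lever_tip (a point): centre of the lever's red knob, 26 mm across, 80 mm from the lever's axis, on a steel rod 10 mm thick (moves with the lever)
- mode_lever_base: fixed white block under the lever, 70 (its x) x 50 x 25 mm; origin at the centre of its underside, its +x points away from the robot (turned up to 0.15 rad); the lever swings in the plane of its x and z, above its origin
- wash_bottle: bystander: white round wash bottle with a red cap, 60 mm across, 150 mm tall, at the right of the bench; origin at the centre of its underside
- mouse: bystander: black computer mouse, 100 x 60 x 30 mm, beyond the lane; origin at the centre of its underside
- beaker: bystander: glass cup 60 mm across, 70 mm tall, beyond the lane; origin at the centre of its underside
Things that resemble listed ones, but are neither listed nor needed, are in the scene too. Leave any yellow look-alike of the bottle3 alone.

How it is judged:
On the way, in this order (a step that is already met when the one before it is completed fails the run):
1. the lever is pushed fully away from the robot (hold) (value of joint mode_lever above 0.85 rad), for 0.2 s.
2. the carton stands upright in the green tray, let go (x of carton in the frame of tray between -0.045 and 0.045 m and y of carton in the frame of tray between -0.045 and 0.045 m and z of carton in the frame of tray between 0 and 0.02 m and angle between carton's own z axis and vertical below 0.12 rad and linear speed of carton below 0.03 m/s and contact force between the fingers and carton below 0.1 N), for 0.2 s.
3. every tipped bottle stands upright on the black strip, let go, with the lever still on hold (angle between each of bottle1, bottle2, bottle3, bottle4's own z axis and vertical below 0.12 rad and x of bottle1 in the frame of lane between -0.02 and 0.02 m and y of bottle1 in the frame of lane between -0.28 and 0.28 m and z of bottle1 in the frame of lane between 0.044 and 0.057 m and linear speed of each of bottle1, bottle2, bottle3, bottle4 below 0.03 m/s and contact force between the fingers and bottle1 below 0.1 N and x of bottle2 in the frame of lane between -0.02 and 0.02 m and y of bottle2 in the frame of lane between -0.28 and 0.28 m and z of bottle2 in the frame of lane between 0.044 and 0.057 m and contact force between the fingers and bottle2 below 0.1 N and x of bottle3 in the frame of lane between -0.02 and 0.02 m and y of bottle3 in the frame of lane between -0.28 and 0.28 m and z of bottle3 in the frame of lane between 0.044 and 0.057 m and contact force between the fingers and bottle3 below 0.1 N and x of bottle4 in the frame of lane between -0.02 and 0.02 m and y of bottle4 in the frame of lane between -0.28 and 0.28 m and z of bottle4 in the frame of lane between 0.044 and 0.057 m and contact force between the fingers and bottle4 below 0.1 N and value of joint mode_lever above 0.7 rad), for 0.2 s.
4. the lever is pulled fully back towards the robot (run) (value of joint mode_lever below 0.15 rad), for 0.2 s.
At the end, for the whole second after the job is handed in: All bottles in the lane stand upright within 0.12 rad, cap up and at rest on the lane's floor, their axes within 20 mm of the strip's centre line; the carton stands upright in the tray, its centre within 45 mm of the tray's centre along both tray axes; the lever reads under 0.15 rad (angle between each of bottle1, bottle2, bottle3, bottle4, bottle5, bottle6, carton's own z axis and vertical below 0.12 rad and x of bottle1 in the frame of lane between -0.02 and 0.02 m and y of bottle1 in the frame of lane between -0.28 and 0.28 m and z of bottle1 in the frame of lane between 0.044 and 0.057 m and linear speed of each of bottle1, bottle2, bottle3, bottle4, bottle5, bottle6, carton below 0.03 m/s and x of bottle2 in the frame of lane between -0.02 and 0.02 m and y of bottle2 in the frame of lane between -0.28 and 0.28 m and z of bottle2 in the frame of lane between 0.044 and 0.057 m and x of bottle3 in the frame of lane between -0.02 and 0.02 m and y of bottle3 in the frame of lane between -0.28 and 0.28 m and z of bottle3 in the frame of lane between 0.044 and 0.057 m and x of bottle4 in the frame of lane between -0.02 and 0.02 m and y of bottle4 in the frame of lane between -0.28 and 0.28 m and z of bottle4 in the frame of lane between 0.044 and 0.057 m and x of bottle5 in the frame of lane between -0.02 and 0.02 m and y of bottle5 in the frame of lane between -0.28 and 0.28 m and z of bottle5 in the frame of lane between 0.044 and 0.057 m and x of bottle6 in the frame of lane between -0.02 and 0.02 m and y of bottle6 in the frame of lane between -0.28 and 0.28 m and z of bottle6 in the frame of lane between 0.044 and 0.057 m and x of carton in the frame of tray between -0.045 and 0.045 m and y of carton in the frame of tray between -0.045 and 0.045 m and z of carton in the frame of tray between 0 and 0.02 m and value of joint mode_lever below 0.15 rad); the robot touches nothing.
It fails at once if the wash bottle is moved more than 40 mm (distance of wash_bottle from where it was at the start of the episode above 0.04 m).
It fails at once if the mouse is moved more than 40 mm (distance of mouse from where it was at the start of the episode above 0.04 m).
It fails at once if the beaker is moved more than 40 mm (distance of beaker from where it was at the start of the episode above 0.04 m).
Of bottle1, bottle2, bottle3, bottle4 only 2 to 4 are there at a start; the rules pass over those that are not, and their reading is None.
At some moment in a run one of bottle1, bottle2, bottle3, bottle4 may be knocked a few centimetres aside while the robot is not near it.
Once in a run the grip may slacken for a moment while it holds something.
It also fails if it takes over 210 s, if anything falls off the work surface, if the arm or the gripper's body presses on something with over 40 N, if the wrist force passes 120 N, or if a joint passes its speed limit or range.

## Robot

A 7-joint arm with a two-finger parallel gripper is mounted at the origin on the work surface. World frame = base frame: x ahead of the robot, y to its left, z up, the work surface at z = 0. Lengths are in m, angles in rad, forces in N, time in s.
With the tool pointing down it reaches from about 0.4 to 0.85 m from the base axis. Payload 10.4 kg.
Tool frame: the origin (TCP) lies on the centre line of the jaws, within the pads' length; the fingertips stand 11 mm ahead of it and the grasp point (between the pads) lies 8 mm behind it; z points along the fingers, x is the direction in which the jaws open and shut, and the axes are right-handed (so a half turn about z gives the same grasp; the last joint's range is limited). The gripper opens to 85 mm and grips with 20 to 120 N. Pads are 22 mm wide; open, the fingers measure 114 mm over their backs; the gripper's body (76 mm by 85 mm) begins 54 mm behind the grasp point. The pads swing forward as they close: fully open they stand 13 mm farther back than shut.
Start: joints at [1.168, 0.332, -0.065, 1.46, 0.022, 1.35, -0.088], TCP at [0.232, -0.58, 0.211] pointing down, gripper open.
Joint ranges: [-2.6, 2.6], [-0.5, 2.12], [-1.47, 1.34], [0.16, 2.42], [-1.27, 4.41], [0.06, 2.06], [-2.6, 2.6]. Speed limits (rad/s): [2.22, 2.22, 2.79, 2.79, 3.14, 3.14, 3.14].

## Interface

Orientations are given as a unit quaternion [x, y, z, w].
In Python, from workcell import get_obs, camera, hand_in, boxes_of, silhouettes, pinpoint gives the robot as it stands.
- The arm moves only by the shell command python3 -m creep 'ROWS' [FORCE]. ROWS is JSON, one flat list of numbers, 7 for each row, row after row: the shift along the tool's x, y, z in cm, then the turn, a rotation vector about the tool's x, y, z in degrees, then the finger opening in cm, from 0 to 8.54. A call has 1 to 20 rows; each row is the pose to reach, as a shift and turn from the pose commanded when the call began, along the tool's axes at that moment; what a row does not reach only later rows make up. A row lasts 1/12 s, in which the tool goes at most 41.7 mm and 7.16 degrees, less where a joint would pass 70% of its speed; a pose out of reach is approached as far as the arm can. A call with a gripper value outside its range is refused whole. The fingers move at their own pace and stop on an object; FORCE is the grip in N (left out, the last holds). Time passes only in rows, so rows that repeat a pose let the fingers close. It gives the time, the measured TCP pose, the force and the opening at its end, in the units of the state.
- get_obs(): the state, without advancing time (a new reading comes with each control period).
- camera(name): name is "scene" or "top" or "wrist"; returns a dict with "pixels" (400x640x3 uint8, red, green, blue), "range_z" (400x640 float32, m along the optical axis (not along the pixel's ray), 0 where there is no reading), "intrinsics" (3x3 intrinsics, pixels), "D" ([k1, k2, p1, p2, k3] as OpenCV has them; the pictures are not rectified), "T" (4x4, takes a point from camera to world coordinates). Camera axes: x right, y down, z forward; pixel columns grow to the right and rows downward; lengths in m; the calibration is good to about 2 mm. A picture is of the moment at which its call begins.
- hand_in(): hands the job in, once; it reports no verdict.
Trained networks look in a picture, given as the dict that the camera call returned (one of the last four; its "shot" number tells which), for a name from the list of things; names that differ only in an ending like _2 or _b are one class to them, and where a whole thing is asked for, a point or a joint stands for the part that bears it (a point fixed in the world has none). Each returns a list of dicts, best first, with "conf" (0 to 1); they miss things now and then, are a little off and sometimes report something else, mostly with a low value. They report only what shows in the picture. A call takes as long as a camera call. They do not tell look-alikes from the thing itself.
- boxes_of(picture, query): "at" ([x, y, z] in m, in world coordinates, good to about 4 mm: the middle of the surface that is visible of it).
- silhouettes(picture, query): "pixels" (400x640 bool, what is visible of it).
- pinpoint(picture, query): "at" ([x, y, z] in m, in world coordinates, good to about 4 mm: a listed point, or the origin of a listed thing).
The state is a dict: "clock": time; "joint_pos": joint angles; "joint_velocities": joint speeds; "tau": joint torques, N m; "position": TCP position; "ee_rot": TCP orientation; "ft_force": force on the tool from outside, world axes, zero at the start; "torque": the same for the moment, N m; "grip_width": opening from 0.0 (shut) to 1.0 (fully open).
Only numpy, scipy, OpenCV 4.12 (cv2) and the standard library are available. Lean on these libraries where they do the work, as an engineer would, in place of code of your own. Each camera call takes 0.05 s, during which the arm holds its last target. There are 200 camera calls.

## Working session

There is one attempt and no reset: what is moved stays moved. The work goes in short steps, Python scripts to look and compute and a shell command to move; the robot and the scene stay as the last step left them, time stands still between calls to the robot, and variables do not carry over. Pictures are saved under pics/ and viewed, on a budget of 14 in all, crops included, one or two more only if the job needs it, and the job is handed in when it is done.

```bash
ls; mkdir -p pics
python3 - <<'E'
from workcell import *
import cv2,numpy as np
o=get_obs();print({k:np.round(v,3).tolist() for k,v in o.items()})
for n in("scene","top"):
    c=camera(n);cv2.imwrite(f"pics/{n}0.png",c["pixels"][:,:,::-1]);print(n,np.round(c["T"],3).tolist(),c["intrinsics"][0][0])
    for q in["bottle1","carton","tray","mode_lever_tip","mode_lever_base","lane","wash_bottle","mouse","beaker"]:
        for d in pinpoint(c,q): print(q,np.round(d["at"],3),round(d["conf"],2))
E
```

```text
pics
{'clock': 0.0, 'joint_pos': [1.168, 0.333, -0.065, 1.461, 0.022, 1.35, -0.088], 'joint_velocities': [0.001, 0.001, 0.002, 0.001, -0.002, 0.001, -0.002], 'tau': [0.0, -62.545, 0.049, -39.16, 0.016, 0.01, 0.0], 'position': [0.232, -0.58, 0.21], 'ee_rot': [0.828, -0.561, -0.001, -0.0], 'ft_force': [0.088, -0.25, -0.072], 'torque': [-0.02, 0.009, -0.03], 'grip_width': 1.001}
scene [[0.829, 0.341, -0.443, 1.179], [0.559, -0.483, 0.674, -1.046], [0.016, -0.806, -0.592, 0.904], [0.0, 0.0, 0.0, 1.0]] 419.37602585723755
bottle1 [ 0.506 -0.37   0.056] 0.95
bottle1 [0.529 0.013 0.051] 0.74
bottle1 [ 0.515 -0.076  0.032] 0.73
bottle1 [ 0.525 -0.193  0.033] 0.68
bottle1 [ 0.515 -0.278  0.034] 0.68
bottle1 [0.526 0.102 0.034] 0.6
bottle1 [0.345 0.058 0.026] 0.57
bottle1 [ 0.349 -0.186  0.02 ] 0.54
tray [ 0.604  0.315 -0.003] 0.77
mode_lever_tip [0.386 0.372 0.092] 0.43
mode_lever_base [ 0.763  0.117 -0.002] 0.71
mode_lever_base [0.422 0.37  0.001] 0.5
lane [ 0.517 -0.133  0.001] 0.93
wash_bottle [ 0.464 -0.566  0.002] 0.61
mouse [ 0.766  0.121 -0.001] 0.8
beaker [ 0.76  -0.215  0.003] 0.88
top [[0.012, -0.998, 0.067, 0.465], [-1.0, -0.012, 0.002, -0.085], [-0.001, -0.067, -0.998, 1.354], [0.0, 0.0, 0.0, 1.0]] 427.9805765444591
bottle1 [ 0.522 -0.191  0.032] 0.84
bottle1 [0.528 0.098 0.031] 0.84
bottle1 [0.53  0.012 0.05 ] 0.78
bottle1 [0.422 0.365 0.001] 0.7
bottle1 [ 0.519 -0.279  0.028] 0.62
bottle1 [ 0.517 -0.076  0.032] 0.59
bottle1 [ 0.349 -0.184  0.022] 0.56
bottle1 [0.343 0.058 0.023] 0.55
carton [ 0.524 -0.134  0.005] 0.68
tray [0.609 0.314 0.002] 0.97
tray [ 0.423  0.366 -0.002] 0.71
mode_lever_tip [0.387 0.37  0.091] 0.56
lane [ 0.52  -0.132  0.004] 0.68
lane [ 0.463 -0.57   0.003] 0.67
wash_bottle [ 0.465 -0.571  0.003] 0.95
wash_bottle [ 0.511 -0.369  0.051] 0.5
mouse [0.765 0.118 0.001] 0.64
mouse [ 0.52  -0.134  0.002] 0.54
beaker [ 0.756 -0.219 -0.003] 0.58
beaker [0.607 0.312 0.003] 0.16
```

View pics/scene0.png

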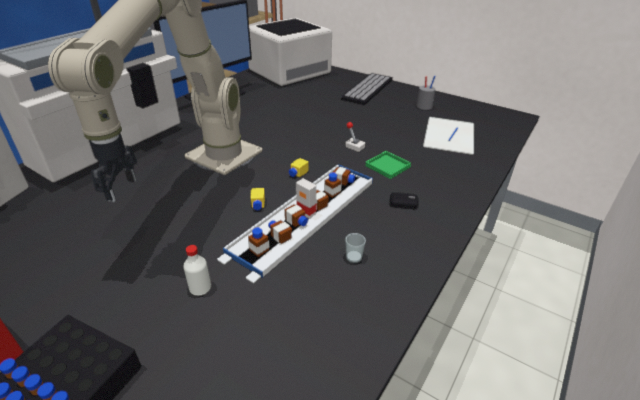

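View pics/top0.png

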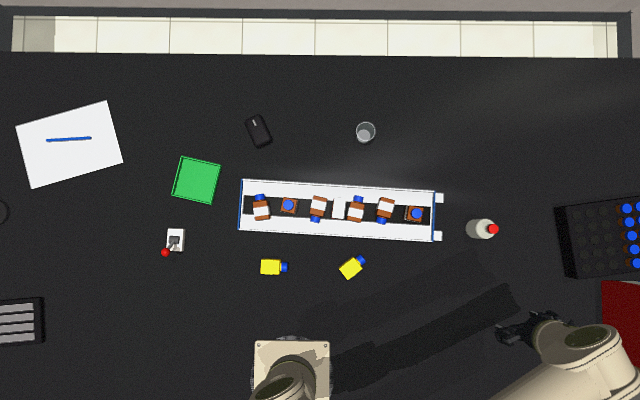

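The scene view shows the lane with blue end strips from about (228,255) to (370,175), six amber bottles with the carton at (306,195), and the lever at (352,140). The tray is at (388,164). In the top view the lever knob is at (166,252), and there are yellow look-alikes outside the lane at (271,267) and (352,267), which I'll leave alone. Next I'll take one enlarged crop and fit the lane and bottles from the depth data.

```bash
cat > h.py <<'E'
from workcell import *
import cv2,numpy as np
from scipy.spatial.transform import Rotation as R
def cloud(c):
    K,D,T,z=c["intrinsics"],np.array(c["D"]),np.array(c["T"]),c["range_z"]
    v,u=np.mgrid[:400,:640].astype(np.float32)
    n=cv2.undistortPoints(np.stack([u.ravel(),v.ravel()],1)[:,None],np.array(K),D).reshape(400,640,2)
    P=np.dstack([n[...,0]*z,n[...,1]*z,z])@T[:3,:3].T+T[:3,3]
    P[z==0]=np.nan
    return P
def tool():
    o=get_obs();return np.array(o["position"]),R.from_quat(o["ee_rot"]),o
def rows(p,yaw=None,lean=0,Rt=None):
    """shift cm and rotvec deg from now to TCP p; yaw=world heading deg of jaw axis tool x; lean about tool x deg"""
    q,r,o=tool()
    if Rt is None:
        y=np.radians(yaw);x=np.array([np.cos(y),np.sin(y),0]);z=np.array([0,0,-1.]);
        Rt=R.from_matrix(np.c_[x,np.cross(z,x),z])*R.from_euler("x",lean,degrees=True)
    print("shift",np.round(r.inv().apply(np.array(p)-q)*100,1),"turn",np.round((r.inv()*Rt).as_rotvec(degrees=True),1))
E
python3 - <<'E'
from h import *
c=camera("top");P=cloud(c);im=c["pixels"].astype(int)
z=P[...,2];x=P[...,0];y=P[...,1]
w=(im.min(2)>150)&(abs(x-.52)<.12)&(y<.2)&(y>-.5)&(z<.03)&(z>-.01)
m=cv2.morphologyEx(w.astype(np.uint8),cv2.MORPH_OPEN,np.ones((2,2)))>0
r=cv2.minAreaRect((P[m][:,:2]*1000).astype(np.float32));print("lane",r)
for v in [(240,180),(436,190)]: print(P[v[1],v[0]])
b=((z>.035)&(abs(x-.52)<.07)&(y<.19)&(y>-.46)).astype(np.uint8)
n,l,s,_=cv2.connectedComponentsWithStats(b)
for i in range(1,n):
    if s[i,4]<30: continue
    q=P[l==i]; col=im[l==i]; blue=(col[:,2]>120)&(col[:,0]<100)
    print(s[i].tolist(),"mid",np.round(np.median(q,0),3),"zmax",np.round(np.nanpercentile(q[:,2],95),3),"rect",np.round(cv2.minAreaRect((q[:,:2]*1000).astype(np.float32))[0:3][0],0),np.round(cv2.minAreaRect((q[:,:2]*1000).astype(np.float32))[1],0),cv2.minAreaRect((q[:,:2]*1000).astype(np.float32))[2],"cap",np.round(np.median(q[blue],0),3) if blue.any() else None)
cv2.imwrite("pics/top1.png",cv2.resize(c["pixels"][160:260,150:450,::-1],None,fx=2.66,fy=2.66,interpolation=cv2.INTER_CUBIC))
print(c["range_z"][252,166], P[246:258:3,160:176:4].round(3).reshape(-1,3).tolist())
E
```

```text
lane ((373.2430114746094, -433.4471130371094), (34.37183380126953, 0.0), -97.58988189697266)
[0.61117653 0.1713165  0.00394387]
[ 5.86969937e-01 -4.50978658e-01 -2.33703758e-04]
[252, 194, 18, 27, 352] mid [0.521 0.099 0.052] zmax 0.057 rect [525. 100.] [80. 44.] 9.953347206115723 cap [0.556 0.104 0.043]
[347, 195, 18, 28, 342] mid [ 0.518 -0.193  0.052] zmax 0.057 rect [ 524. -193.] [44. 80.] 76.97209167480469 cap [ 0.555 -0.2    0.044]
[280, 197, 18, 17, 225] mid [0.529 0.011 0.068] zmax 0.092 rect [531.  12.] [44. 44.] 77.4630355834961 cap [0.53  0.011 0.089]
[309, 196, 18, 27, 337] mid [ 0.523 -0.074  0.053] zmax 0.057 rect [520. -74.] [44. 80.] 77.05561828613281 cap [ 0.49  -0.067  0.044]
[331, 197, 15, 23, 275] mid [ 0.52  -0.135  0.129] zmax 0.133 rect [ 521. -136.] [34. 60.] 83.55290985107422 cap None
[376, 197, 19, 28, 355] mid [ 0.522 -0.278  0.052] zmax 0.057 rect [ 517. -279.] [45. 79.] 76.51560974121094 cap [ 0.489 -0.27   0.044]
[404, 206, 19, 16, 243] mid [ 0.51  -0.362  0.069] zmax 0.092 rect [ 510. -367.] [45. 44.] 78.85083770751953 cap [ 0.51  -0.368  0.09 ]
1.2429608 [[0.4, 0.42, -0.003], [0.4, 0.407, -0.004], [0.404, 0.368, 0.071], [0.401, 0.373, 0.023], [0.39, 0.419, -0.001], [0.396, 0.369, 0.102], [0.396, 0.359, 0.096], [0.392, 0.372, 0.024], [0.381, 0.418, -0.001], [0.388, 0.367, 0.106], [0.388, 0.356, 0.104], [0.382, 0.379, 0.004], [0.372, 0.419, -0.003], [0.379, 0.368, 0.101], [0.379, 0.358, 0.098], [0.372, 0.379, 0.003]]
```

View pics/top1.png

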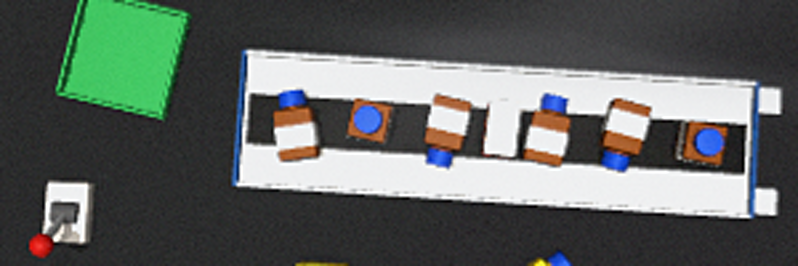

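The enlarged crop shows the four tipped amber bottles in the lane, at crop positions (295,125), (447,130), (547,130) and (625,132). Caps point away, towards, away, towards the robot. The standing bottles are at (369,121) and (707,143), and the yellow ones lie outside the lane. The lever knob at (40,245) leans towards the robot. Bottle tops at 53 mm, caps at 90 mm and carton top at 130 mm all match the text.

Run:
```python
from h import *
c=camera("top");P=cloud(c);im=c["pixels"].astype(int)
z=P[...,2];x=P[...,0];y=P[...,1]
w=(im.min(2)>110)&(abs(x-.52)<.12)&(y<.2)&(y>-.46)&(z<.032)&(z>.004)
print(w.sum())
q=P[w];Y=np.arange(-.40,.15,.02)
lo=[];hi=[]
for a in Y:
    s=q[abs(q[:,1]-a)<.01]; lo.append(np.percentile(s[:,0],1));hi.append(np.percentile(s[:,0],99))
fl,fh=np.polyfit(Y,lo,1),np.polyfit(Y,hi,1);print(fl,fh,"mid",(fl+fh)/2,"wid",fh[1]-fl[1]-0*fl[0])
t=(im[...,1]>120)&(im[...,0]<90)&(abs(x-.6)<.15)&(abs(y-.31)<.15)
print("tray",cv2.minAreaRect((P[t][:,:2]*1000).astype(np.float32)))
b=(im.min(2)>110)&(abs(x-.42)<.08)&(abs(y-.37)<.06)&(z>.015)&(z<.035)
print("base",cv2.minAreaRect((P[b][:,:2]*1000).astype(np.float32)))
rows([.5,-.1,.3],0)
```

```text
5820
[0.05044839 0.44713813] [0.0507445 0.6048943] mid [0.05059644 0.52601622] wid 0.15775616817046684
tray ((609.2411499023438, 309.22149658203125), (129.63833618164062, 129.1038055419922), 77.57151794433594)
base ((421.6124267578125, 366.31640625), (51.02377700805664, 69.5509262084961), 87.5208511352539)
shift [-34.7 -42.7  -8.9] turn [ -0.   -0.  -68.2]
```

```bash
python3 -m creep '[-17,-21,-9,0,0,-34,8.5, -17,-21,-9,0,0,-34,8.5, -17,-21,-9,0,0,-34,8.5, -17,-21,-9,0,0,-34,0, -17,-21,-9,0,0,-34,0, -17,-21,-9,0,0,-34,0, -17,-21,-9,0,0,-34,0, -34.7,-42.7,-9,0,0,-68,0, -34.7,-42.7,-9,0,0,-68,0, -34.7,-42.7,-9,0,0,-68,0, -34.7,-42.7,-9,0,0,-68,0, -34.7,-42.7,-9,0,0,-68,0, -34.7,-42.7,-9,0,0,-68,0, -34.7,-42.7,-9,0,0,-68,0, -34.7,-42.7,-9,0,0,-68,0, -34.7,-42.7,-9,0,0,-68,0, -34.7,-42.7,-9,0,0,-68,0]' && python3 -c "
from h import *
rows([.5,.2,.3],45);rows([.325,.367,.2],90);print(get_obs()['joint_pos'])"
```

```text
clock: 2.52
position: [0.4994, -0.1005, 0.3008]
ee_rot: [1.0, -0.002, -0.0, 0.0]
ft_force: [0.2, -0.7, -0.3]
grip_width: 0.001
shift [ -0.1 -30.1   0.1] turn [  0.    0.  -45.3]
shift [-17.7 -46.7  10.1] turn [  0.    0.  -90.3]
[ 0.6665388   0.07948044 -0.58756822  1.58638076  0.044638    1.48933854
  0.0721807 ]
```

```bash
python3 -m creep '[0,-24,0,0,0,-45,0, 0,-24,0,0,0,-45,0, 0,-24,0,0,0,-45,0, 0,-24,0,0,0,-45,0, 0,-24,0,0,0,-45,0, 0,-24,0,0,0,-45,0, 0,-24,0,0,0,-45,0, -17.5,-46.7,10,0,0,-90.3,0, -17.5,-46.7,10,0,0,-90.3,0, -17.5,-46.7,10,0,0,-90.3,0, -17.5,-46.7,10,0,0,-90.3,0, -17.5,-46.7,10,0,0,-90.3,0, -17.5,-46.7,10,0,0,-90.3,0, -17.5,-46.7,10,0,0,-90.3,0, -17.5,-46.7,10,0,0,-90.3,0, -17.5,-46.7,22,0,0,-90.3,0, -17.5,-46.7,22,0,0,-90.3,0, -17.5,-46.7,22,0,0,-90.3,0, -17.5,-46.7,22,0,0,-90.3,0]' && python3 -c "
from h import *
rows([.44,.364,.08],90);print(get_obs()['joint_pos'])
c=camera('top');print(pinpoint(c,'mode_lever_tip'))"
```

```text
clock: 4.1
position: [0.3251, 0.3631, 0.0749]
ee_rot: [0.708, 0.707, -0.005, 0.0]
ft_force: [-1.2, -1.2, 0.2]
grip_width: 0.002
shift [ 0.1 11.5 -0.6] turn [-0.4  0.4 -0.1]
[-0.0070225   0.33623263 -1.04274183  1.9244254   0.32723792  1.07577799
  0.38263551]
[{'at': [0.3879, 0.367, 0.0938], 'conf': 0.55}]
```

```bash
python3 -m creep '[0.2,3,0,0,0,0,0, 0.2,5,0,0,0,0,0, 0.2,6,0,0,0,0,0, 0.2,7,0,0,0,0,0, 0.2,8,0,0,0,0,0, 0.2,9,0,0,0,0,0, 0.2,10,0,0,0,0,0, 0.2,11,0,0,0,0,0, 0.2,11.5,0,0,0,0,0, 0.2,12,0,0,0,0,0, 0.2,12,0,0,0,0,0]' && python3 -c "
from h import *
c=camera('top');print(pinpoint(c,'mode_lever_tip'))
c=camera('scene');print(pinpoint(c,'mode_lever_tip'))"
```

```text
clock: 5.12
position: [0.4518, 0.3698, 0.0859]
ee_rot: [0.708, 0.706, 0.004, 0.002]
ft_force: [4.9, -3.7, 10.0]
grip_width: 0.003
[{'at': [0.4576, 0.3678, 0.0892], 'conf': 0.53}, {'at': [0.4655, -0.568, -0.0016], 'conf': 0.38}]
[{'at': [0.4569, 0.3671, 0.0904], 'conf': 0.45}]
```

```bash
python3 -m creep '[0,-4,0,0,0,0,0, 0,-4,0,0,0,0,0, 0,-4,-12,0,0,0,0, 0,-4,-12,0,0,0,0, 0,-4,-12,0,0,0,0, 0,-4,-20,0,0,0,8.5, 0,-4,-20,0,0,0,8.5, -15,3,-20,0,0,45,8.5, -15,3,-20,0,0,45,8.5, -15,3,-20,0,0,45,8.5, -15,3,-20,0,0,45,8.5, -15,3,-20,0,0,45,8.5, -15,3,-20,0,0,45,8.5, -15,3,-20,0,0,45,8.5, -15,3,-20,0,0,45,8.5]' && python3 -c "
from h import *
c=camera('top');print(pinpoint(c,'mode_lever_tip'))
rows([.521,-.136,.25],-6.5)
rows([.521,-.136,.092],-6.5)"
```

```text
clock: 6.57
position: [0.4773, 0.2201, 0.2844]
ee_rot: [0.924, 0.382, 0.002, 0.0]
ft_force: [-0.4, 0.0, 0.4]
grip_width: 0.995
[{'at': [0.5256, -0.1343, 0.0045], 'conf': 0.71}]
shift [-22.2  28.2   3.3] turn [ 0.  -0.2 51.7]
shift [-22.2  28.2  19.1] turn [ 0.  -0.2 51.7]
```

```bash
python3 -m creep '[-22.2,28.2,3.3,0,0,51.7,8.5, -22.2,28.2,3.3,0,0,51.7,8.5, -22.2,28.2,3.3,0,0,51.7,8.5, -22.2,28.2,3.3,0,0,51.7,8.5, -22.2,28.2,3.3,0,0,51.7,8.5, -22.2,28.2,3.3,0,0,51.7,8.5, -22.2,28.2,3.3,0,0,51.7,8.5, -22.2,28.2,3.3,0,0,51.7,8.5, -22.2,28.2,3.3,0,0,51.7,8.5, -22.2,28.2,3.3,0,0,51.7,8.5, -22.2,28.2,3.3,0,0,51.7,8.5, -22.2,28.2,3.3,0,0,51.7,8.5]'
python3 - <<'E'
from h import *
c=camera('scene');print(pinpoint(c,'mode_lever_tip'))
c=camera('wrist');P=cloud(c);cv2.imwrite('pics/w0.png',c["pixels"][:,:,::-1])
print(np.round(c["T"],3).tolist())
m=(P[...,2]>.11)&(P[...,2]<.15)&(abs(P[...,0]-.52)<.1)&(abs(P[...,1]+.136)<.08)
print(m.sum(),np.median(P[m],0),cv2.minAreaRect((P[m][:,:2]*1000).astype(np.float32)))
rows([.521,-.136,.092],-6.5)
E
```

```text
clock: 7.67
position: [0.5199, -0.1353, 0.2489]
ee_rot: [0.998, -0.057, 0.001, -0.0]
ft_force: [-0.4, 0.5, -0.4]
grip_width: 0.993
[{'at': [0.4228, 0.3689, 0.102], 'conf': 0.41}]
[[0.993, -0.109, -0.034, 0.529], [-0.114, -0.947, -0.301, -0.058], [0.001, 0.303, -0.953, 0.412], [0.0, 0.0, 0.0, 1.0]]
2064 [ 0.52205281 -0.13316555  0.13012748] ((521.9237670898438, -135.69322204589844), (34.207462310791016, 60.04043197631836), 83.06497192382812)
shift [ 0.1  0.1 15.7] turn [ 0.  -0.1  0. ]
```

View pics/w0.png

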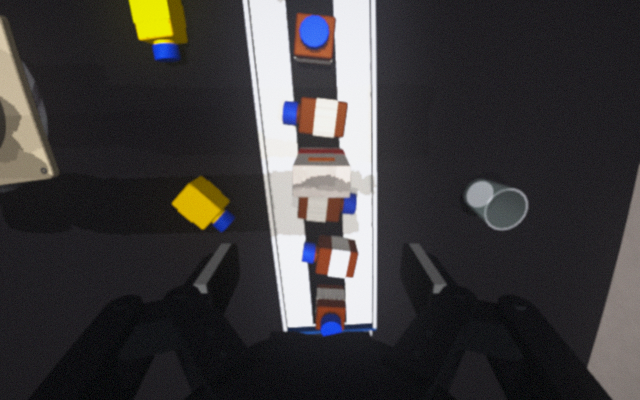

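The wrist view shows the carton top at (322,175) under the tool, with caps at (290,113), (349,204) and (309,253). The beaker is clear at (497,205). The lever now seems to be mid-way rather than at the stop, so I'll check it in both views.

Run:
```python
from h import *
a=[]
for n in("top","scene"):
    c=camera(n);print([(np.round(d["at"],3),d["conf"]) for d in pinpoint(c,'mode_lever_tip')])
    P=cloud(c);im=c["pixels"].astype(int)
    m=(im[...,0]>120)&(im[...,1]<70)&(abs(P[...,0]-.42)<.09)&(abs(P[...,1]-.37)<.07)
    print(m.sum(),np.median(P[m],0))
    if m.any():
        v,u=np.argwhere(m).mean(0).astype(int);a.append(cv2.resize(c["pixels"][v-20:v+30,u-30:u+30,::-1],None,fx=6,fy=6))
cv2.imwrite("pics/l.png",np.hstack(a))
rows([.5,.2,.3],45);rows([.36,.367,.2],90)
```

```text
[(array([0.421, 0.365, 0.103]), 0.46)]
55 [0.42250948 0.36316433 0.11146789]
[(array([0.421, 0.37 , 0.102]), 0.48), (array([ 0.761, -0.216, -0.001]), 0.39)]
24 [0.42729986 0.36083383 0.10859339]
shift [ -5.8 -33.1  -5.2] turn [  0.   -0.  -51.6]
shift [-21.6 -48.1   4.8] turn [  0.   -0.  -96.6]
```

View pics/l.png

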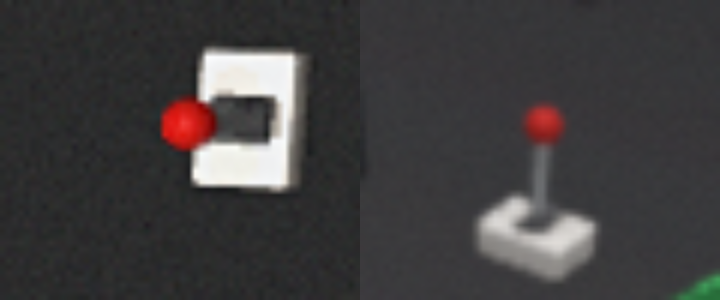

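The lever is upright: its knob is over the base in both crops. The closed fingers must have slipped past it and dragged it back. I'll redo it by gripping the knob and swinging it over.

```bash
python3 -m creep '[-6,-33,-5,0,0,-52,8.5, -6,-33,-5,0,0,-52,8.5, -6,-33,-5,0,0,-52,8.5, -6,-33,-5,0,0,-52,8.5, -6,-33,-5,0,0,-52,8.5, -6,-33,-5,0,0,-52,8.5, -6,-33,-5,0,0,-52,8.5, -6,-33,-5,0,0,-52,8.5, -15.5,-48.7,4.8,0,0,-96.6,8.5, -15.5,-48.7,4.8,0,0,-96.6,8.5, -15.5,-48.7,4.8,0,0,-96.6,8.5, -15.5,-48.7,4.8,0,0,-96.6,8.5, -15.5,-48.7,4.8,0,0,-96.6,8.5, -15.5,-48.7,4.8,0,0,-96.6,8.5, -15.5,-48.7,4.8,0,0,-96.6,8.5, -15.5,-48.7,4.8,0,0,-96.6,8.5, -15.5,-48.7,4.8,0,0,-96.6,8.5, -15.5,-48.7,4.8,0,0,-96.6,8.5]' && python3 -c "
from h import *
rows([.421,.366,.2],90);rows([.421,.366,.094],90)"
```

```text
clock: 9.52
position: [0.4224, 0.3649, 0.2001]
ee_rot: [0.708, 0.706, 0.0, 0.0]
ft_force: [0.5, 0.0, -0.1]
grip_width: 0.996
shift [ 0.1 -0.1  0. ] turn [ 0.   0.  -0.2]
shift [ 0.1 -0.1 10.6] turn [ 0.   0.  -0.2]
```

```bash
python3 -m creep '[0,0,4,0,0,0,8.5, 0,0,8,0,0,0,8.5, 0,0,10.5,0,0,0,8.5, 0,0,10.5,0,0,0,8.5, 0,0,10.5,0,0,0,1, 0,0,10.5,0,0,0,1, 0,0,10.5,0,0,0,1, 0,0,10.5,0,0,0,1, 0,0,10.5,0,0,0,1, 0,0,10.5,0,0,0,1, 0,0,10.5,0,0,0,1]' 20; python3 -m creep '[0,0.8,0.1,0,0,0,1, 0,1.6,0.2,0,0,0,1, 0,2.4,0.4,0,0,0,1, 0,3.2,0.7,0,0,0,1, 0,3.8,1,0,0,0,1, 0,4.2,1.2,0,0,0,1, 0,4.5,1.3,0,0,0,1, 0,4.5,1.3,0,0,0,1, 0,4.5,1.3,0,0,0,1, 0,4.5,1.3,0,0,0,1]'
```

```text
clock: 10.43
position: [0.4221, 0.3654, 0.0953]
ee_rot: [0.707, 0.707, 0.0, 0.0]
ft_force: [-0.2, 0.2, -0.2]
grip_width: 0.12
clock: 11.27
position: [0.4707, 0.3645, 0.0829]
ee_rot: [0.708, 0.706, 0.002, 0.001]
ft_force: [5.2, -3.9, 8.7]
grip_width: 0.113
```

```bash
cat > lev.py <<'E'
from h import *
import sys
a=[]
for n in("top","scene"):
    c=camera(n);print([(np.round(d["at"],3),d["conf"]) for d in pinpoint(c,'mode_lever_tip')])
    P=cloud(c);im=c["pixels"].astype(int)
    m=(im[...,0]>120)&(im[...,1]<70)&(abs(P[...,0]-.42)<.09)&(abs(P[...,1]-.37)<.07)
    print(m.sum(),np.median(P[m],0) if m.any() else "")
    v,u=(240,172) if n=="top" else (138,352)
    a.append(cv2.resize(c["pixels"][v-25:v+25,u-30:u+30,::-1],None,fx=6,fy=6))
if len(sys.argv)>1: cv2.imwrite(sys.argv[1],np.hstack(a))
E
python3 lev.py pics/l2.png
```

```text
[(array([0.461, 0.365, 0.092]), 0.48)]
13 [0.45146158 0.36187774 0.10161024]
[(array([0.461, 0.366, 0.094]), 0.59)]
9 [0.46294814 0.35481267 0.09394474]
```

View pics/l2.png

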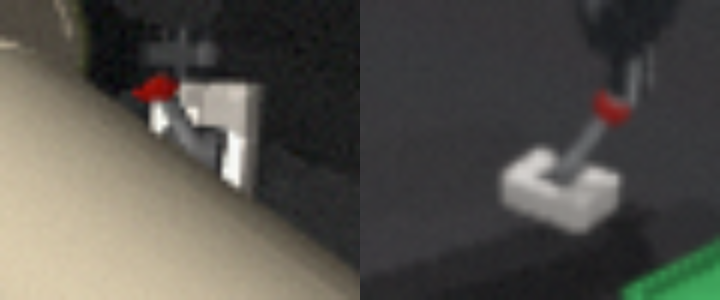

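The lever is at the far stop. The knob reads x = 0.461 in both views against an expected 0.460, and the crop shows the rod leaning away. I'll open and lift straight up.

```bash
python3 -m creep '[0,0,0,0,0,0,8.5, 0,0,0,0,0,0,8.5, 0,0,0,0,0,0,8.5, 0,0,0,0,0,0,8.5, 0,0,0,0,0,0,8.5, 0,0,0,0,0,0,8.5, 0,0,-5,0,0,0,8.5, 0,0,-9,0,0,0,8.5, 0,0,-13,0,0,0,8.5, 0,0,-17,0,0,0,8.5, 0,0,-17,0,0,0,8.5, -15,2,-21,0,0,45,8.5, -15,2,-21,0,0,45,8.5, -15,2,-21,0,0,45,8.5, -15,2,-21,0,0,45,8.5, -15,2,-21,0,0,45,8.5, -15,2,-21,0,0,45,8.5, -15,2,-21,0,0,45,8.5]' && python3 lev.py && python3 -c "
from h import *
rows([.522,-.136,.25],-6.8)"
```

```text
clock: 12.97
position: [0.487, 0.2144, 0.292]
ee_rot: [0.926, 0.378, 0.0, 0.0]
ft_force: [-0.0, 0.3, 0.6]
grip_width: 0.992
[(array([0.53 , 0.011, 0.05 ]), 0.3)]
0 
[(array([0.46 , 0.369, 0.093]), 0.46)]
26 [0.46335135 0.35845761 0.10066395]
shift [-22.4  27.3   4.2] turn [ 0.   0.  51.9]
```

Hold is confirmed at x = 0.46. Next is the carton.

```bash
python3 -m creep '[-22.4,27.3,4.2,0,0,51.9,8.5, -22.4,27.3,4.2,0,0,51.9,8.5, -22.4,27.3,4.2,0,0,51.9,8.5, -22.4,27.3,4.2,0,0,51.9,8.5, -22.4,27.3,4.2,0,0,51.9,8.5, -22.4,27.3,4.2,0,0,51.9,8.5, -22.4,27.3,4.2,0,0,51.9,8.5, -22.4,27.3,4.2,0,0,51.9,8.5, -22.4,27.3,4.2,0,0,51.9,8.5, -22.4,27.3,4.2,0,0,51.9,8.5, -22.4,27.3,4.2,0,0,51.9,8.5, -22.4,27.3,4.2,0,0,51.9,8.5, -22.4,27.3,8,0,0,51.9,8.5, -22.4,27.3,12,0,0,51.9,8.5, -22.4,27.3,16,0,0,51.9,8.5, -22.4,27.3,20,0,0,51.9,8.5, -22.4,27.3,20,0,0,51.9,8.5]' && python3 -c "
from h import *
rows([.522,-.136,.095],-6.8)" && python3 -m creep '[0,0,0,0,0,0,2, 0,0,0,0,0,0,2, 0,0,0,0,0,0,2, 0,0,0,0,0,0,2, 0,0,0,0,0,0,2, 0,0,0,0,0,0,2, 0,0,-4,0,0,0,2, 0,0,-8,0,0,0,2, 0,0,-12,0,0,0,2, 0,0,-16,0,0,0,2, 0,0,-16,0,0,0,2]' 40 && python3 -c "
from h import *
rows([.609,.311,.25],-12);rows([.609,.311,.092],-12)
c=camera('scene');print(pinpoint(c,'carton'))"
```

```text
clock: 14.58
position: [0.5168, -0.1335, 0.0853]
ee_rot: [0.998, -0.059, -0.005, -0.001]
ft_force: [-1.9, 0.8, -0.2]
grip_width: 0.995
shift [ 0.5  0.2 -1. ] turn [-0.1  0.6  0.1]
clock: 15.5
position: [0.5249, -0.1362, 0.2622]
ee_rot: [0.998, -0.06, 0.007, 0.002]
ft_force: [0.7, -0.1, -1.0]
grip_width: 0.688
shift [  3.  -45.4   1.1] turn [ 0.1 -0.8  5.1]
shift [  2.7 -45.5  16.9] turn [ 0.1 -0.8  5.1]
[{'at': [0.5214, -0.1343, 0.1746], 'conf': 0.91}, {'at': [0.5148, -0.0738, 0.0322], 'conf': 0.44}]
```

```bash
python3 -m creep '[0.5,-4,0,0,0,0,2, 0.8,-8,0,0,0,1,2, 1,-12,0,0,0,2,2, 1.2,-16,0,0,0,2,2, 1.5,-20,0,0,0,2,2, 1.8,-24,0,0,0,3,2, 2,-28,0,0,0,3,2, 2.3,-32,0,0,0,4,2, 2.6,-36,0,0,0,4,2, 3,-40,0,0,0,5,2, 3.2,-43,0,0,0,5,2, 3.3,-45,0,0,0,5,2, 3.3,-45.4,0,0,0,5,2, 3.3,-45.4,0,0,0,5,2, 3.3,-45.4,0,0,0,5,2]'
python3 - <<'E'
from h import *
rows([.609,.311,.252],-12)
c=camera('scene');print(pinpoint(c,'carton')[:1],get_obs()['grip_width'])
c=camera('top');P=cloud(c);t=(c["pixels"][...,1]>100)&(c["pixels"][...,0]<90)&(abs(P[...,0]-.6)<.15)&(abs(P[...,1]-.31)<.15);print(cv2.minAreaRect((P[t][:,:2]*1000).astype(np.float32)))
E
```

```text
clock: 16.85
position: [0.6088, 0.3096, 0.2513]
ee_rot: [0.995, -0.104, -0.0, 0.001]
ft_force: [-0.8, -0.7, -0.7]
grip_width: 0.689
shift [-0.  -0.1 -0.1] turn [0.1 0.  0. ]
[{'at': [0.6055, 0.3135, 0.1635], 'conf': 0.93}] 0.6889967929040469
((586.659912109375, 257.43023681640625), (266.51324462890625, 143.63064575195312), 63.15861511230469)
```

```bash
python3 -m creep '[0,0,4,0,0,0,2, 0,0,8,0,0,0,2, 0,0,12,0,0,0,2, 0,0,14,0,0,0,2, 0,0,15,0,0,0,2, 0,0,15.6,0,0,0,2, 0,0,15.9,0,0,0,2, 0,0,16.1,0,0,0,2, 0,0,16.2,0,0,0,2, 0,0,16.2,0,0,0,2, 0,0,16.2,0,0,0,8.5, 0,0,16.2,0,0,0,8.5, 0,0,16.2,0,0,0,8.5, 0,0,16.2,0,0,0,8.5, 0,0,16.2,0,0,0,8.5, 0,0,12,0,0,0,8.5, 0,0,8,0,0,0,8.5, 0,0,3,0,0,0,8.5, 0,0,-2,0,0,0,8.5]'
python3 - <<'E'
from h import *
c=camera('scene');print(pinpoint(c,'carton')[:1])
P=cloud(c);m=(P[...,2]>.09)&(P[...,2]<.14)&(abs(P[...,0]-.61)<.06)&(abs(P[...,1]-.31)<.06);print(m.sum(),np.nanmax(P[m][:,2]),np.median(P[m],0))
rows([.545,.1,.25],90);rows([.545,.1,.25],90,45);rows([.545,.1,.25],90,-45)
print(get_obs()['joint_pos'])
E
```

```text
clock: 18.58
position: [0.6084, 0.3103, 0.2573]
ee_rot: [0.995, -0.104, -0.0, -0.0]
ft_force: [1.8, 0.5, -0.9]
grip_width: 0.995
[{'at': [0.6081, 0.313, -0.0009], 'conf': 0.59}]
208 0.13046516620651394 [0.61428021 0.29819146 0.1163251 ]
shift [-2.  22.2  1.2] turn [ 1.000e-01 -7.000e-01 -1.019e+02]
shift [-2.  22.2  1.2] turn [ 32.3 -40.5 -95.8]
shift [-2.  22.2  1.2] turn [-32.2  39.1 -96.3]
[-0.07558148  0.53866883 -0.73629612  1.17133955  0.35392533  1.54343302
 -0.95130534]
```

```bash
cat > kin.py <<'E'
from h import *
import itertools
from scipy.optimize import least_squares
D=[([1.168,.332,-.065,1.46,.022,1.35,-.088],[.232,-.58,.211],[.828,-.561,-.001,0]),
([.6665388,.07948,-.587568,1.58638,.044638,1.489339,.07218],[.4994,-.1005,.3008],[1,-.002,0,0]),
([-.0070225,.336233,-1.042742,1.9244254,.327238,1.075778,.3826355],[.3251,.3631,.0749],[.708,.707,-.005,0]),
([-.07558148,.53866883,-.73629612,1.17133955,.35392533,1.54343302,-.95130534],[.6084,.3103,.2573],[.995,-.104,0,0])]
def fk(q,s,L):
    A=lambda ax,a:R.from_euler(ax,a)
    r=A("z",s[0]*q[0]);p=np.array([0,0,L[0]]);
    r=r*A("y",q[1]);r=r*A("z",s[1]*q[2]);p=p+r.apply([L[4],0,L[1]])
    r=r*A("y",q[3]);p=p+r.apply([-L[5],0,0]);r=r*A("z",s[2]*q[4]);p=p+r.apply([0,0,L[2]])
    r=r*A("y",q[5]);r=r*A("z",s[3]*q[6]);p=p+r.apply([0,0,L[3]])
    return p,r
def ori(s,q):return fk(q,s,[0]*6)[1]
if __name__=="__main__":
    best=None
    for s in itertools.product([1,-1],repeat=4):
        e=max((ori(s,d[0]).inv()*R.from_quat(d[2])*R.from_euler("z",0)).magnitude() for d in D)
        e2=max((ori(s,d[0])*R.from_euler("z",np.pi)).inv().__mul__(R.from_quat(d[2])).magnitude() for d in D)
        print(s,round(e,3),round(e2,3))
        if best is None or min(e,e2)<best[0]:best=(min(e,e2),s)
    s=best[1]
    f=least_squares(lambda L:np.concatenate([fk(d[0],s,L)[0]-d[1] for d in D]),[.36,.42,.4,.25,0,0])
    print(s,f.x,abs(f.fun).max())
E
python3 kin.py
```

```text
(1, 1, 1, 1) 3.133 3.139
(1, 1, 1, -1) 2.989 2.374
(1, 1, -1, 1) 3.126 2.829
(1, 1, -1, -1) 2.982 2.215
(1, -1, 1, 1) 2.093 2.504
(1, -1, 1, -1) 2.984 2.328
(1, -1, -1, 1) 2.363 2.513
(1, -1, -1, -1) 3.128 2.337
(-1, 1, 1, 1) 3.097 3.125
(-1, 1, 1, -1) 3.01 2.36
(-1, 1, -1, 1) 3.087 2.815
(-1, 1, -1, -1) 3.02 2.085
(-1, -1, 1, 1) 2.989 1.974
(-1, -1, 1, -1) 3.134 0.706
(-1, -1, -1, 1) 2.997 1.902
(-1, -1, -1, -1) 3.141 0.011
(-1, -1, -1, -1) [ 1.48343307  0.49027002  0.46175363  1.70354999 -0.00957231  0.06651033] 0.03775507736813058
```

```bash
cat >> h.py <<'E'
def pose(g,yaw,lean,back=0.):
    """TCP for grasp point g"""
    y=np.radians(yaw);x=np.array([np.cos(y),np.sin(y),0]);z=np.array([0,0,-1.])
    Rt=R.from_matrix(np.c_[x,np.cross(z,x),z])*R.from_euler("x",lean,degrees=True)
    return np.array(g)+(.008-back)*Rt.as_matrix()[:,2],Rt
def to(g,yaw,lean,back=0.):
    p,Rt=pose(g,yaw,lean,back);rows(p,Rt=Rt);return p
E
python3 -c "
from h import *
print(to([.525,.1,.037],99,45,.15))"
```

```text
shift [ 5.3 19.1 12.5] turn [  29.9  -43.9 -104.1]
[0.62417296 0.11570745 0.13740916]
```

```bash
python3 -m creep '[2,8,0,0,0,-30,7, 2,8,0,0,0,-30,7, 4,16,0,0,0,-30,7, 4,16,0,0,0,-30,7, 5,19,2,30,-44,-104,7, 5,19,2,30,-44,-104,7, 5,19,2,30,-44,-104,7, 5,19,2,30,-44,-104,7, 5,19,2,30,-44,-104,7, 5,19,2,30,-44,-104,7, 5,19,2,30,-44,-104,7, 5,19,2,30,-44,-104,7, 5,19,2,30,-44,-104,7, 5,19,2,30,-44,-104,7, 5,19,2,30,-44,-104,7, 5,19,2,30,-44,-104,7, 5,19,2,30,-44,-104,7, 5,19,2,30,-44,-104,7, 5,19,2,30,-44,-104,7]' && python3 -c "
from h import *
print(get_obs()['joint_pos']);print(to([.525,.1,.037],99,45,.15))
print(to([.525,.1,.037],99,45,.0))"
```

```text
clock: 20.27
position: [0.6178, 0.1112, 0.2546]
ee_rot: [0.69, 0.68, -0.184, -0.166]
ft_force: [3.0, -7.6, -7.6]
grip_width: 0.821
[-0.08646786  0.77630481 -0.26868125  0.81372974  0.05873076  2.0558003
  1.2430349 ]
shift [ 0.8  6.2 10. ] turn [16.1 -4.4 -8.6]
[0.62417296 0.11570745 0.13740916]
shift [-0.7  2.1 24.3] turn [16.1 -4.4 -8.6]
[0.51941279 0.09911507 0.03134315]
```

```bash
cat > kin2.py <<'E'
from kin import *
o=get_obs()
D.append(([-0.08646786,.77630481,-.26868125,.81372974,.05873076,2.0558003,1.2430349],[.6178,.1112,.2546],[.69,.68,-.184,-.166]))
# parameters: H, L1, L2, L3, a1(x after j2), elbow a,  wrist a (x after j6), elbow y
def fk2(q,L):
    A=lambda ax,a:R.from_euler(ax,a)
    r=A("z",-q[0]);p=r.apply([L[7],0,L[0]])
    r=r*A("y",q[1]);r=r*A("z",-q[2]);p=p+r.apply([L[4],0,L[1]])
    r=r*A("y",q[3]);p=p+r.apply([L[5],0,0]);r=r*A("z",-q[4]);p=p+r.apply([0,0,L[2]])
    r=r*A("y",q[5]);p=p+r.apply([L[6],0,L[3]]);r=r*A("z",np.pi-q[6])
    return p,r
def fit(D):
    return least_squares(lambda L:np.concatenate([np.concatenate([fk2(d[0],L)[0]-d[1] for d in D]),1e-3*(L-np.array([.36,.42,.4,.25,0,0,0,0]))]),[.36,.42,.4,.25,0,0,0,0])
f=fit(D)
if __name__=="__main__":
    print(np.round(f.x,4),np.round(f.fun[:-8],4)*1000)
    for d in D: print((fk2(d[0],f.x)[1].inv()*R.from_quat(d[2])).magnitude().round(3))
E
python3 kin2.py
```

```text
[ 0.1885  0.4306  0.4578  0.3297 -0.0299 -0.035  -0.0057  0.0484] [ 36.4  20.6  -1.4  -0.9  14.4 -13.3  17.2  -2.    3.2  -4.2  -4.6   7.9
  -0.6  24.9   3.5]Traceback (most recent call last):
  File "kin2.py", line 17, in <module>
    for d in D: print((fk2(d[0],f.x)[1].inv()*R.from_quat(d[2])).magnitude().round(3))
                      ^^^^^^^^^^^^^^^^^^^^^^^^^^^^^^^^^^^^^^^^^^^^^^^^^^^^^^^^^^^^
AttributeError: 'float' object has no attribute 'round'
```

```bash
cat > kin2.py <<'E'
from kin import *
D.append(([-0.08646786,.77630481,-.26868125,.81372974,.05873076,2.0558003,1.2430349],[.6178,.1112,.2546],[.69,.68,-.184,-.166]))
L0=np.array([.36,.42,.4,.25]+[0]*8)
def fk2(q,L):
    A=lambda ax,a:R.from_euler(ax,a)
    r=A("z",-q[0]);p=r.apply([L[7],L[8],L[0]])
    r=r*A("y",q[1]);r=r*A("z",-q[2]);p=p+r.apply([L[4],L[9],L[1]])
    r=r*A("y",q[3]);p=p+r.apply([L[5],L[10],0]);r=r*A("z",-q[4]);p=p+r.apply([0,L[11],L[2]])
    r=r*A("y",q[5]);p=p+r.apply([L[6],0,L[3]]);r=r*A("z",np.pi-q[6])
    return p,r
f=least_squares(lambda L:np.concatenate([np.concatenate([fk2(d[0],L)[0]-d[1] for d in D]),1e-2*(L-L0)]),L0)
lo=np.array([-2.6,-.5,-1.47,.16,-1.27,.06,-2.6]);hi=np.array([2.6,2.12,1.34,2.42,4.41,2.06,2.6])
def ik(p,Rt,q0):
    def e(q):
        a,r=fk2(q,f.x);return np.concatenate([(a-p)*10,(r.inv()*Rt).as_rotvec()*3,.01*(q-q0)])
    return least_squares(e,np.clip(q0,lo+.01,hi-.01),bounds=(lo,hi)).x
def chk(g,yaw,lean,back,q0):
    p,Rt=pose(g,yaw,lean,back);q=ik(p,Rt,q0);a,r=fk2(q,f.x)
    print(yaw,lean,back,"err mm",np.round(1000*np.linalg.norm(a-p)),"deg",np.round(np.degrees((r.inv()*Rt).magnitude()),1),"q",np.round(q,2));return q
if __name__=="__main__":
    print(np.round(f.x,4),np.round(f.fun[:-12]*1000,1))
    q=D[-1][0]
    for b in (.15,.1,.05,0): q1=chk([.525,.1,.037],99,45,b,q)
    print("robotward lean, yaw 99")
    for l in (0,-20,-30,-45): q2=chk([.53,.1,.06],99,l,0,q1)
    print("outward lean at yaw -90")
    q=[.2,.5,-.2,1.3,.1,1.5,-1.6]
    for l in (0,-20,-45,-60,-75): q=chk([.53,.1,.06],-90,l,0,q)
E
python3 kin2.py
```

```text
[ 0.25    0.4439  0.4859  0.3552  0.0066 -0.0062  0.0037  0.0018 -0.0227
 -0.0176 -0.0176  0.0132] [ 0.6 -0.   0.3 -0.1 -0.1  1.   0.7 -0.9 -1.6 -0.6  0.9  1.7 -0.3 -0.4
 -1.3]
99 45 0.15 err mm 17.0 deg 4.7 q [-0.32  0.99  0.22  0.81 -0.19  2.06  1.57]
99 45 0.1 err mm 1.0 deg 0.3 q [-0.31  1.01  0.19  0.86 -0.17  2.06  1.57]
99 45 0.05 err mm 0.0 deg 0.0 q [-0.09  0.97 -0.29  1.    0.11  1.97  1.38]
99 45 0 err mm 0.0 deg 0.0 q [-0.06  0.93 -0.3   1.16  0.11  1.85  1.37]
robotward lean, yaw 99
99 0 0 err mm 0.0 deg 0.0 q [ 0.05  0.32 -0.37  1.85  0.14  1.    1.35]
99 -20 0 err mm 0.0 deg 0.0 q [ 0.03  0.1  -0.35  2.16  0.16  0.55  1.3 ]
99 -30 0 err mm 0.0 deg 0.0 q [ 0.    0.02 -0.33  2.3   0.3   0.31  1.14]
99 -45 0 err mm 7.0 deg 1.4 q [ 1.07  0.17 -1.47  2.42  1.8   0.3  -0.3 ]
outward lean at yaw -90
-90 0 0 err mm 0.0 deg 0.0 q [ 0.02  0.31 -0.34  1.85  0.12  0.99 -1.94]
-90 -20 0 err mm 0.0 deg 0.0 q [ 0.01  0.57 -0.31  1.54  0.07  1.39 -1.88]
-90 -45 0 err mm 0.0 deg 0.0 q [-0.03  0.91 -0.27  1.15  0.01  1.86 -1.86]
-90 -60 0 err mm 9.0 deg 2.6 q [-0.15  1.05 -0.04  1.02 -0.16  2.06 -1.77]
-90 -75 0 err mm 45.0 deg 12.2 q [-0.07  1.08 -0.16  1.08 -0.15  2.06 -1.84]
```

```bash
cat > plan.py <<'E'
from kin2 import *
q0=np.array([-0.086,.776,-.269,.814,.059,2.056,1.243])
for n,x,y,yaw,ls in (("A",.525,.1,99,(52,-38)),("C",.524,-.193,77,(52,-38)),("B",.52,-.074,77,(-35,55)),("D",.517,-.279,77,(-35,55))):
    print(n);xl=.526+.0506*y
    q=chk([x,y,.037],yaw,ls[0],.06,q0);q=chk([x,y,.037],yaw,ls[0],0,q)
    for l in np.linspace(ls[0],ls[1],5): q=chk([xl,y,.08],yaw,l,0,q)
    chk([xl,y,.05],yaw,ls[1],0,q)
E
python3 plan.py
```

```text
A
99 52 0.06 err mm 6.0 deg 1.8 q [-0.31  1.06  0.18  0.91 -0.17  2.06  1.57]
99 52 0 err mm 0.0 deg 0.0 q [-0.32  1.02  0.17  1.08 -0.16  1.96  1.57]
99 52.0 0 err mm 0.0 deg 0.0 q [-0.32  0.98  0.17  1.05 -0.16  2.03  1.57]
99 29.5 0 err mm 0.0 deg 0.0 q [-0.35  0.66  0.17  1.4  -0.12  1.6   1.56]
99 7.0 0 err mm 0.0 deg 0.0 q [-0.38  0.35  0.15  1.75 -0.07  1.16  1.52]
99 -15.5 0 err mm 0.0 deg 0.0 q [-0.41  0.09  0.12  2.1   0.04  0.69  1.41]
99 -38.0 0 err mm 0.0 deg 0.0 q [-0.29 -0.07 -0.06  2.4   0.67  0.19  0.75]
99 -38 0 err mm 0.0 deg 0.0 q [-0.3   0.   -0.07  2.42  1.11  0.15  0.29]
C
77 52 0.06 err mm 12.0 deg 3.4 q [ 0.11  1.1   0.33  0.86 -0.18  2.06  1.74]
77 52 0 err mm 0.0 deg 0.0 q [ 0.1   1.09  0.32  0.99 -0.17  2.01  1.74]
77 52.0 0 err mm 0.0 deg 0.0 q [ 0.1   1.02  0.33  1.02 -0.15  2.04  1.75]
77 29.5 0 err mm 0.0 deg 0.0 q [ 0.05  0.7   0.33  1.38 -0.15  1.61  1.74]
77 7.0 0 err mm 0.0 deg 0.0 q [ 0.01  0.38  0.32  1.74 -0.12  1.16  1.72]
77 -15.5 0 err mm 0.0 deg 0.0 q [ 0.    0.11  0.3   2.08 -0.08  0.68  1.7 ]
77 -38.0 0 err mm 0.0 deg 0.0 q [-0.09 -0.07  0
[... 609 characters left out ...]
1.05 -0.03  2.06  1.39]
77 55 0 err mm 0.0 deg 0.0 q [ 0.19  1.03 -0.14  1.05 -0.02  2.02  1.4 ]
D
77 -35 0.06 err mm 0.0 deg 0.0 q [ 0.37 -0.02  0.17  2.34 -0.66  0.29  2.47]
77 -35 0 err mm 0.0 deg 0.0 q [ 0.85  0.18 -0.35  2.28 -0.77  0.15  2.6 ]
77 -35.0 0 err mm 0.0 deg 0.0 q [ 0.8   0.08 -0.29  2.26 -0.59  0.26  2.4 ]
77 -12.5 0 err mm 0.0 deg 0.0 q [ 0.56  0.22 -0.12  1.93 -0.03  0.78  1.81]
77 10.0 0 err mm 0.0 deg 0.0 q [ 0.45  0.48 -0.06  1.58  0.06  1.26  1.71]
77 32.5 0 err mm 0.0 deg 0.0 q [ 0.38  0.78 -0.02  1.2   0.09  1.72  1.7 ]
77 55.0 0 err mm 10.0 deg 2.8 q [ 0.13  1.1   0.49  0.94 -0.16  2.06  1.93]
77 55 0 err mm 6.0 deg 1.6 q [ 0.15  1.16  0.47  0.9  -0.17  2.06  1.91]
```

```bash
python3 -c "
from h import *
print(to([.525,.1,.037],99,48,.08))"
```

```text
shift [ 0.2  4.6 16.8] turn [19.1 -4.6 -8.5]
[0.57784767 0.10837025 0.0851774 ]
```

```bash
python3 -m creep '[0,1,4,0,0,0,7, 0,2,8,5,-2,-3,7, 0,3,12,10,-3,-6,7, 0,4,15,15,-4,-8,7, 0.2,4.6,16.8,19,-4.6,-8.5,7, 0.2,4.6,16.8,19,-4.6,-8.5,7, 0.2,4.6,16.8,19,-4.6,-8.5,7, 0.2,4.6,16.8,19,-4.6,-8.5,7]' && python3 -c "
from h import *
print(get_obs()['joint_pos']);print(to([.525,.1,.037],99,48,.08));print(to([.525,.1,.037],99,48,0))"
```

```text
clock: 20.93
position: [0.5724, 0.1205, 0.0882]
ee_rot: [0.588, 0.706, -0.296, -0.261]
ft_force: [0.1, 0.5, -0.5]
grip_width: 0.823
[-0.28698841  1.02148264  0.0955214   0.87629043 -0.13163971  2.05762192
  1.53806335]
shift [-1.3  0.4 -0. ] turn [ 1.5 -0.1  1.4]
[0.57784767 0.10837025 0.0851774 ]
shift [-1.3  0.2  8. ] turn [ 1.5 -0.1  1.4]
[0.51912804 0.09906997 0.03164696]
```

```bash
python3 -m creep '[-1.3,0.3,0,1.5,0,1.4,7, -1.3,0.3,2,1.5,0,1.4,7, -1.3,0.3,4,1.5,0,1.4,7, -1.3,0.3,6,1.5,0,1.4,7, -1.3,0.3,7,1.5,0,1.4,7, -1.3,0.2,8,1.5,0,1.4,7, -1.3,0.2,8,1.5,0,1.4,7, -1.3,0.2,8,1.5,0,1.4,7]'
python3 - <<'E'
from h import *
to([.525,.1,.037],99,48,0)
c=camera("wrist");cv2.imwrite("pics/w1.png",c["pixels"][:,:,::-1])
E
```

```text
clock: 21.6
position: [0.5195, 0.098, 0.0334]
ee_rot: [0.594, 0.694, -0.307, -0.265]
ft_force: [0.2, -0.3, 0.0]
grip_width: 0.82
shift [0.1 0.1 0.1] turn [ 0.1 -0.3  0. ]
```

View pics/w1.png

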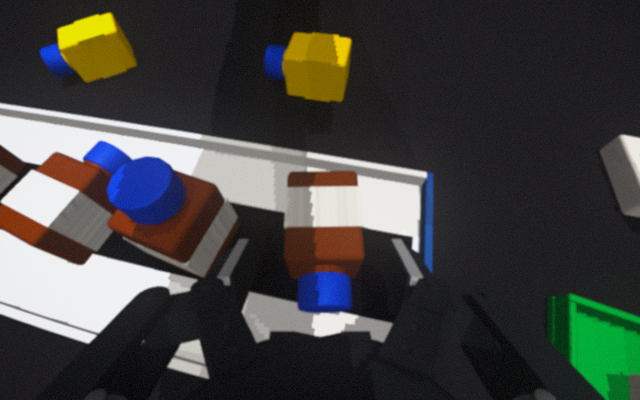

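The wrist view shows the jaws straddling the amber bottle at (323,260), with its cap at (325,292). The yellow ones at (95,50) and (318,65) are outside the lane. I'll grip and lift.

```bash
python3 -m creep '[0,0,0,0,0,0,1, 0,0,0,0,0,0,1, 0,0,0,0,0,0,1, 0,0,0,0,0,0,1, 0,0,0,0,0,0,1, 0,0,0,0,0,0,1, 0,-1,-1,0,0,0,1, 0,-2.2,-2,0,0,0,1, 0,-3.4,-3,0,0,0,1, 0,-3.4,-3,0,0,0,1, 0,-3.4,-3,0,0,0,1]' 50 && python3 -c "
from h import *
to([.531,.1,.085],99,8);to([.531,.1,.085],99,-32)"
```

```text
clock: 22.57
position: [0.5196, 0.0987, 0.0797]
ee_rot: [0.594, 0.695, -0.306, -0.264]
ft_force: [-0.4, -0.8, -1.7]
grip_width: 0.489
shift [-0.   0.9 -0.6] turn [-39.7  -0.3  -0. ]
shift [-0.   1.2 -1.1] turn [-79.7  -0.3  -0.1]
```

```bash
python3 -m creep '[0,0.2,-0.2,-5,0,0,1, 0,0.3,-0.3,-10,0,0,1, 0,0.5,-0.4,-15,0,0,1, 0,0.6,-0.5,-20,0,0,1, 0,0.7,-0.5,-25,0,0,1, 0,0.8,-0.6,-30,0,0,1, 0,0.9,-0.6,-35,0,0,1, 0,0.9,-0.7,-40,0,0,1, 0,0.9,-0.7,-45,0,0,1, 0,1,-0.8,-50,0,0,1, 0,1,-0.9,-55,0,0,1, 0,1,-0.9,-60,0,0,1, 0,1.1,-1,-65,0,0,1, 0,1.1,-1,-70,0,0,1, 0,1.2,-1.1,-75,0,0,1, 0,1.2,-1.1,-80,0,0,1, 0,1.2,-1.1,-80,0,0,1, 0,1.2,-1.1,-80,0,0,1]'
python3 - <<'E'
from h import *
print(get_obs()['joint_pos'])
to([.531,.1,.052],99,-32);to([.531,.1,.052],99,-40)
c=camera("scene");P=cloud(c);cv2.imwrite("pics/s1.png",cv2.resize(c["pixels"][110:280,210:410,::-1],None,fx=3.5,fy=3.5,interpolation=cv2.INTER_CUBIC))
print(pinpoint(c,"mode_lever_tip")[:1])
E
```

```text
clock: 24.07
position: [0.5333, 0.1005, 0.0757]
ee_rot: [0.626, 0.73, 0.21, 0.178]
ft_force: [0.6, 0.3, -0.7]
grip_width: 0.486
[-0.3825517  -0.05123806  0.05022065  2.33872383  0.30319727  0.31737653
  1.13059667]
shift [-0.  -1.5  2.7] turn [-0.1 -0.1 -0.2]
shift [-0.  -1.3  2.7] turn [-8.1 -0.1 -0.2]
[{'at': [0.5173, -0.2793, 0.0325], 'conf': 0.59}]
```

View pics/s1.png

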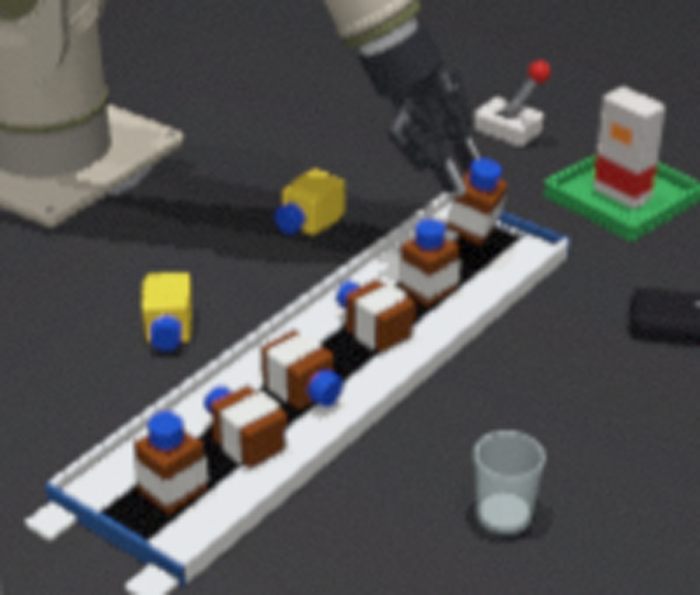

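The crop shows bottle A nearly upright in the jaws at (478,205), the lever on hold at (540,70), and the carton upright in the tray at (630,145). I'll lower it.

```bash
python3 -c "
from h import *
to([.524,.1,.06],99,-36);to([.524,.1,.053],99,-36);to([.524,.1,.051],99,-36)"
```

```text
shift [ 0.1 -1.9  1.7] turn [-3.9 -0.1 -0.3]
shift [ 0.1 -2.2  2.2] turn [-3.9 -0.1 -0.3]
shift [ 0.1 -2.3  2.4] turn [-3.9 -0.1 -0.3]
```

```bash
python3 -m creep '[0,-0.7,0.6,-1,0,0,1, 0,-1.4,1.2,-2,0,0,1, 0,-1.9,1.7,-3,0,0,1, 0,-1.9,1.7,-4,0,0,1, 0,-2.1,2,-4,0,0,1, 0,-2.2,2.2,-4,0,0,1, 0,-2.3,2.4,-4,0,0,1, 0,-2.3,2.4,-4,0,0,1, 0,-2.3,2.4,-4,0,0,1]' 20 && python3 -m creep '[0,0,0,0,0,0,5, 0,0,0,0,0,0,6, 0,0,0,0,0,0,7, 0,0,0,0,0,0,7, 0,0,0,0,0,0,7, 0,0,-3,0,0,0,7, 0,0,-6,0,0,0,7, 0,0,-10,0,0,0,7, 0,0,-13,10,0,0,7, 0,0,-15,17,0,0,7]'
cat > look.py <<'E'
from h import *
for cam in ("top","scene"):
    c=camera(cam)
    print(cam,"lever",[np.round(d["at"],3).tolist() for d in pinpoint(c,"mode_lever_tip")[:1]])
    P=cloud(c);im=c["pixels"].astype(int)
    if cam=="scene":
        print([(np.round(d["at"],3).tolist(),round(d["conf"],2)) for d in pinpoint(c,"bottle1")]);break
    z,x,y=P[...,2],P[...,0],P[...,1]
    xl=x-(.526+.0506*y)
    b=((z>.035)&(z<.1)&(abs(xl)<.073)&(y<.19)&(y>-.46)).astype(np.uint8)
    n,l,s,_=cv2.connectedComponentsWithStats(b)
    for i in range(1,n):
        if s[i,4]<80: continue
        q=P[l==i];col=im[l==i];bl=(col[:,2]>120)&(col[:,0]<100)
        r=cv2.minAreaRect((q[:,:2]*1000).astype(np.float32));ctr=np.array(r[0])/1000
        print("ctr",np.round(ctr,3),"size",np.round(r[1]),"ang",round(r[2],1),"z95",np.round(np.percentile(q[:,2],95),3),"cap",np.round(np.median(q[bl],0),3) if bl.any() else None,"off",np.round(ctr[0]-.526-.0506*ctr[1],3))
E
python3 look.py
```

```text
clock: 24.92
position: [0.5324, 0.1006, 0.0481]
ee_rot: [0.619, 0.721, 0.239, 0.203]
ft_force: [-17.4, -3.7, 28.4]
grip_width: 0.489
clock: 25.75
position: [0.485, 0.0774, 0.1084]
ee_rot: [0.64, 0.731, 0.171, 0.161]
ft_force: [1.8, -1.1, -2.4]
grip_width: 0.82
top lever [[0.608, 0.31, 0.001]]
ctr [ 0.524 -0.193] size [44. 79.] ang 77.6 z95 0.058 cap [ 0.555 -0.2    0.045] off 0.007
ctr [0.531 0.1  ] size [44. 45.] ang 8.4 z95 0.091 cap [0.531 0.098 0.089] off 0.0
ctr [0.531 0.012] size [44. 44.] ang 78.4 z95 0.092 cap [0.531 0.011 0.089] off 0.004
ctr [ 0.52  -0.074] size [44. 80.] ang 76.6 z95 0.058 cap [ 0.49  -0.069  0.045] off -0.003
ctr [ 0.518 -0.279] size [45. 81.] ang 74.9 z95 0.057 cap [ 0.489 -0.27   0.044] off 0.006
ctr [ 0.51  -0.367] size [45. 44.] ang 79.6 z95 0.092 cap [ 0.51  -0.368  0.088] off 0.003
scene lever [[0.461, 0.368, 0.094]]
[([0.515, -0.28, 0.035], 0.94), ([0.505, -0.37, 0.052], 0.88), ([0.53, 0.011, 0.053], 0.83), ([0.526, -0.195, 0.033], 0.8), ([0.342, 0.06, 0.024], 0.77), ([0.349, -0.184, 0.023], 0.76), ([0.53, 0.103, 0.052], 0.68), ([0.515, -0.072, 0.032], 0.66)]
```

```bash
python3 -c "
from h import *
to([.5,.07,.22],97,0);to([.57,-.19,.2],77,20);to([.525,-.193,.037],77,48,.08)"
```

```text
shift [-1.2  5.7 -8.5] turn [27.7  0.9  0.7]
shift [-27.8   7.4  -4.9] turn [47.3 -0.4 21.1]
shift [-29.3   3.1   5. ] turn [75.   5.  21.5]
```

```bash
python3 -m creep '[-1.2,5.7,-8.5,27,1,1,7, -1.2,5.7,-8.5,27,1,1,7, -1.2,5.7,-8.5,27,1,1,7, -1.2,5.7,-8.5,27,1,1,7, -27.8,7.4,-5,47,0,21,7, -27.8,7.4,-5,47,0,21,7, -27.8,7.4,-5,47,0,21,7, -27.8,7.4,-5,47,0,21,7, -27.8,7.4,-5,47,0,21,7, -27.8,7.4,-5,47,0,21,7, -27.8,7.4,-5,47,0,21,7, -27.8,7.4,-5,47,0,21,7, -29.3,3.1,5,75,5,21.5,7, -29.3,3.1,5,75,5,21.5,7, -29.3,3.1,5,75,5,21.5,7, -29.3,3.1,5,75,5,21.5,7, -29.3,3.1,5,75,5,21.5,7, -29.3,3.1,5,75,5,21.5,7, -29.3,3.1,5,75,5,21.5,7]' && python3 -c "
from h import *
to([.525,-.193,.037],77,48,.05);to([.525,-.193,.037],77,48,0);print(get_obs()['joint_pos'])"
```

```text
clock: 27.58
position: [0.5689, -0.2125, 0.0874]
ee_rot: [0.731, 0.568, -0.247, -0.285]
ft_force: [-0.6, -5.5, 0.9]
grip_width: 0.817
shift [1.  0.4 2.7] turn [ 3.7  1.2 -1.9]
shift [1.1 0.1 7.7] turn [ 3.7  1.2 -1.9]
[ 0.14510771  1.05451102  0.26956385  0.8252317  -0.12147561  2.05049783
  1.68392193]
```

```bash
python3 -m creep '[1,0.4,0,3.7,1.2,-1.9,7, 1,0.4,1,3.7,1.2,-1.9,7, 1,0.4,3,3.7,1.2,-1.9,7, 1,0.3,5,3.7,1.2,-1.9,7, 1.1,0.2,6.5,3.7,1.2,-1.9,7, 1.1,0.1,7.6,3.7,1.2,-1.9,7, 1.1,0.1,7.6,3.7,1.2,-1.9,7, 1.1,0.1,7.6,3.7,1.2,-1.9,7]' && python3 -c "
from h import *
to([.525,-.193,.037],77,48,0)" && python3 -m creep '[0,0,0,0,0,0,1, 0,0,0,0,0,0,1, 0,0,0,0,0,0,1, 0,0,0,0,0,0,1, 0,0,0,0,0,0,1, 0,0,0,0,0,0,1, 0,-1,-1,0,0,0,1, 0,-2.2,-2,0,0,0,1, 0,-3.4,-3,0,0,0,1, 0,-3.4,-3,0,0,0,1, 0,-3.4,-3,0,0,0,1]' 50 && python3 -c "
from h import *
to([.510,-.193,.085],77,8);to([.510,-.193,.085],77,-32)"
```

```text
clock: 28.25
position: [0.5217, -0.1804, 0.0309]
ee_rot: [0.707, 0.578, -0.244, -0.327]
ft_force: [-0.3, 0.1, 0.6]
grip_width: 0.819
shift [-1.1 -0.1 -0.1] turn [-0.1 -0.8  1.9]
clock: 29.17
position: [0.5223, -0.182, 0.0786]
ee_rot: [0.707, 0.579, -0.242, -0.325]
ft_force: [0.1, -0.1, -2.0]
grip_width: 0.467
shift [-1.3 -0.6  0.9] turn [-39.8  -1.4   1.6]
shift [-1.3 -0.4  0.4] turn [-79.8  -2.    1.1]
```

```bash
python3 -m creep '[0,-0.2,0.5,-5,0,0,1, 0,-0.4,0.6,-10,0,0,1, 0,-0.5,0.7,-15,0,0,1, 0,-0.5,0.8,-20,0,0,1, 0,-0.6,0.8,-25,0,0,1, 0,-0.6,0.9,-30,0,0,1, 0,-0.6,0.9,-35,0,0,1, 0,-0.6,0.9,-40,0,0,1, 0,-0.6,0.8,-45,0,0,1, 0,-0.6,0.8,-50,0,0,1, 0,-0.6,0.7,-55,0,0,1, 0,-0.5,0.6,-60,0,0,1, 0,-0.5,0.6,-65,0,0,1, 0,-0.4,0.5,-70,0,0,1, 0,-0.4,0.4,-75,0,0,1, 0,-0.4,0.4,-80,0,0,1, 0,-0.4,0.4,-80,0,0,1, 0,-0.4,0.4,-80,0,0,1]'
python3 - <<'E'
from h import *
print(get_obs()['joint_pos'])
for z in(.06,.053,.051): to([.510,-.182,z],75,-36)
c=camera("scene");print([(np.round(d["at"],3).tolist(),round(d["conf"],2)) for d in pinpoint(c,"bottle1")])
E
```

```text
clock: 30.67
position: [0.5144, -0.18, 0.0764]
ee_rot: [0.752, 0.6, 0.184, 0.203]
ft_force: [0.4, 0.2, -1.6]
grip_width: 0.462
[ 0.1052717  -0.04438247  0.19661334  2.32803561 -0.22090608  0.31412888
  1.84187907]
shift [-0.4 -1.1  2. ] turn [-4.3 -3.2  1.1]
shift [-0.4 -1.5  2.6] turn [-4.3 -3.2  1.1]
shift [-0.4 -1.6  2.7] turn [-4.3 -3.2  1.1]
[([0.515, -0.279, 0.03], 0.94), ([0.516, -0.181, 0.077], 0.91), ([0.514, -0.077, 0.034], 0.85), ([0.532, 0.103, 0.051], 0.78), ([0.532, 0.01, 0.052], 0.73), ([0.347, -0.186, 0.019], 0.59), ([0.343, 0.06, 0.024], 0.54)]
```

```bash
python3 -m creep '[0,-0.4,0.7,-1,-1,0,1, 0,-0.8,1.4,-2,-2,0.5,1, 0,-1.1,2,-3,-3,1,1, 0,-1.1,2,-4,-3,1,1, 0,-1.3,2.3,-4,-3,1,1, 0,-1.5,2.6,-4,-3,1,1, 0,-1.6,2.7,-4,-3,1,1, 0,-1.6,2.7,-4,-3,1,1]' 20 && python3 -m creep '[0,0,0,0,0,0,5, 0,0,0,0,0,0,6, 0,0,0,0,0,0,7, 0,0,0,0,0,0,7, 0,0,0,0,0,0,7, 0,0,-3,0,0,0,7, 0,0,-6,0,0,0,7, 0,0,-10,0,0,0,7, 0,0,-13,10,0,0,7, 0,0,-15,17,0,0,7, 0,0,-15,17,0,0,7]' && python3 look.py && python3 -c "
from h import *
print(get_obs()['joint_pos'])
to([.52,-.074,.1],77,-32);to([.52,-.074,.037],77,-32,.08)"
```

```text
clock: 31.43
position: [0.5267, -0.1838, 0.0565]
ee_rot: [0.752, 0.577, 0.194, 0.252]
ft_force: [-26.7, 0.6, 60.3]
grip_width: 0.47
clock: 32.35
position: [0.4451, -0.1611, 0.1484]
ee_rot: [0.779, 0.6, 0.111, 0.143]
ft_force: [2.0, -0.7, -0.3]
grip_width: 0.82
top lever [[0.455, 0.364, 0.091]]
ctr [0.531 0.1  ] size [44. 45.] ang 8.2 z95 0.092 cap [0.531 0.099 0.089] off 0.0
ctr [0.531 0.013] size [45. 44.] ang 78.4 z95 0.092 cap [0.531 0.011 0.089] off 0.004
ctr [ 0.52  -0.074] size [44. 80.] ang 76.6 z95 0.057 cap [ 0.49  -0.069  0.045] off -0.003
ctr [ 0.518 -0.279] size [44. 80.] ang 75.3 z95 0.058 cap [ 0.487 -0.27   0.044] off 0.006
ctr [ 0.512 -0.184] size [44. 45.] ang 72.0 z95 0.092 cap [ 0.512 -0.184  0.089] off -0.004
ctr [ 0.51  -0.367] size [45. 44.] ang 78.9 z95 0.091 cap [ 0.51  -0.368  0.089] off 0.003
scene lever [[0.46, 0.369, 0.093]]
[([0.516, -0.28, 0.032], 0.86), ([0.353, -0.187, 0.023], 0.72), ([0.342, 0.059, 0.027], 0.7), ([0.532, 0.1, 0.048], 0.66), ([0.532, 0.009, 0.05], 0.64), ([0.512, -0.185, 0.048], 0.57), ([0.508, -0.368, 0.049], 0.57)]
[ 0.56857403 -0.21655171 -0.28368961  2.22693964 -0.10370718  0.75337202
  1.65512756]
shift [10.3  2.9  6.9] turn [-10.7   0.6  -1.6]
shift [10.1 -0.9  5. ] turn [-10.7   0.6  -1.6]
```

```bash
python3 -c "
from kin2 import *
q=get_obs()['joint_pos']
q=chk([.52,-.074,.12],77,-28,0,q);q=chk([.52,-.074,.08],77,-28,0,q);q=chk([.52,-.074,.037],77,-28,0,q);
q=chk([.529,-.074,.085],77,10,0,q);q=chk([.529,-.074,.085],77,50,0,q);q=chk([.529,-.074,.053],77,54,0,q)
to([.52,-.074,.12],77,-28)"
```

```text
77 -28 0 err mm 0.0 deg 0.0 q [ 0.49 -0.1  -0.49  2.25  0.12  0.51  1.24]
77 -28 0 err mm 0.0 deg 0.0 q [ 0.49 -0.03 -0.5   2.28  0.25  0.42  1.12]
77 -28 0 err mm 0.0 deg 0.0 q [ 0.44  0.06 -0.47  2.31  0.46  0.33  0.91]
77 10 0 err mm 0.0 deg 0.0 q [ 0.47  0.43 -0.5   1.68  0.17  1.26  1.27]
77 50 0 err mm 0.0 deg 0.0 q [ 0.32  0.96 -0.4   1.07  0.11  2.01  1.28]
77 54 0 err mm 0.0 deg 0.0 q [ 0.31  1.05 -0.38  1.02  0.11  2.04  1.29]
shift [10.3  3.6  5.1] turn [-6.7  0.6 -1.7]
```

```bash
python3 -m creep '[5,0,0,0,0,0,7, 9,0,0,0,0,0,7, 10.3,2,2,-4,0,-1,7, 10.3,3.6,5,-6.7,0.6,-1.7,7, 10.3,3.6,5,-6.7,0.6,-1.7,7, 10.3,3.6,5,-6.7,0.6,-1.7,7, 10.3,3.6,5,-6.7,0.6,-1.7,7, 10.3,3.6,5,-6.7,0.6,-1.7,7]'
python3 - <<'E'
from h import *
to([.52,-.074,.08],77,-28);to([.52,-.074,.037],77,-28)
E
```

```text
clock: 33.27
position: [0.5232, -0.0748, 0.1148]
ee_rot: [0.76, 0.604, 0.15, 0.189]
ft_force: [0.1, -0.2, 0.5]
grip_width: 0.816
shift [ 0.  -1.9  3.7] turn [-0.1  0.  -0. ]
shift [ 0.  -3.9  7.5] turn [-0.1  0.  -0. ]
```

```bash
python3 -m creep '[0,-1,1.8,0,0,0,7, 0,-1.9,3.7,0,0,0,7, 0,-2.8,5.4,0,0,0,7, 0,-3.4,6.6,0,0,0,7, 0,-3.8,7.3,0,0,0,7, 0,-3.8,7.3,0,0,0,7, 0,-3.8,7.3,0,0,0,7]' && python3 -c "
from h import *
to([.52,-.074,.037],77,-28)"
```

```text
clock: 33.85
position: [0.5242, -0.0749, 0.0328]
ee_rot: [0.759, 0.604, 0.15, 0.189]
ft_force: [0.1, -0.6, 0.1]
grip_width: 0.819
shift [-0.  -0.2  0.2] turn [-0.  0.  0.]
```

```bash
python3 -m creep '[0,0,0,0,0,0,1, 0,0,0,0,0,0,1, 0,0,0,0,0,0,1, 0,0,0,0,0,0,1, 0,0,0,0,0,0,1, 0,0,0,0,0,0,1, 0,0.8,-1.5,0,0,0,1, 0,1.6,-3,0,0,0,1, 0,2.3,-4.4,0,0,0,1, 0,2.3,-4.4,0,0,0,1, 0,2.3,-4.4,0,0,0,1]' 50 && python3 -c "
from h import *
to([.529,-.074,.085],77,12);to([.529,-.074,.085],77,52)"
```

```text
clock: 34.77
position: [0.5242, -0.0749, 0.0826]
ee_rot: [0.759, 0.604, 0.151, 0.19]
ft_force: [-0.2, 0.4, -2.6]
grip_width: 0.48
shift [ 0.2 -0.   0.6] turn [40.1  0.   0. ]
shift [ 0.2 -0.3  0.1] turn [80.1  0.  -0. ]
```

```bash
python3 -m creep '[0,0,0.3,5,0,0,1, 0,0,0.4,10,0,0,1, 0,0,0.5,15,0,0,1, 0,0,0.5,20,0,0,1, 0,0,0.6,25,0,0,1, 0,0,0.6,30,0,0,1, 0,0,0.6,35,0,0,1, 0,0,0.6,40,0,0,1, 0,0,0.5,45,0,0,1, 0,-0.1,0.5,50,0,0,1, 0,-0.1,0.4,55,0,0,1, 0,-0.2,0.4,60,0,0,1, 0,-0.2,0.3,65,0,0,1, 0,-0.2,0.2,70,0,0,1, 0,-0.3,0.1,75,0,0,1, 0,-0.3,0.1,80,0,0,1, 0,-0.3,0.1,80,0,0,1, 0,-0.3,0.1,80,0,0,1]'
python3 - <<'E'
from h import *
print(get_obs()['joint_pos'])
for z in(.065,.056,.054): to([.529,-.074,z],77,55)
c=camera("scene");print([(np.round(d["at"],3).tolist(),round(d["conf"],2)) for d in pinpoint(c,"bottle1")])
c=camera("wrist");cv2.imwrite("pics/w2.png",c["pixels"][:,:,::-1])
E
```

```text
clock: 36.27
position: [0.5208, -0.074, 0.0758]
ee_rot: [0.703, 0.559, -0.275, -0.344]
ft_force: [-0.2, 1.0, -2.0]
grip_width: 0.476
[ 0.3281419   1.01020588 -0.42039951  1.02917223  0.13108634  2.05104702
  1.27082692]
shift [0.2 1.3 0.8] turn [ 2.7  0.1 -0.1]
shift [0.2 2.  1.4] turn [ 2.7  0.1 -0.1]
shift [0.2 2.2 1.5] turn [ 2.7  0.1 -0.1]
[([0.515, -0.185, 0.052], 0.96), ([0.515, -0.28, 0.029], 0.88), ([0.505, -0.369, 0.051], 0.84), ([0.342, 0.06, 0.026], 0.73), ([0.531, 0.01, 0.052], 0.64), ([0.351, -0.185, 0.019], 0.52), ([0.512, -0.074, 0.08], 0.49), ([0.53, 0.102, 0.051], 0.37)]
```

View pics/w2.png

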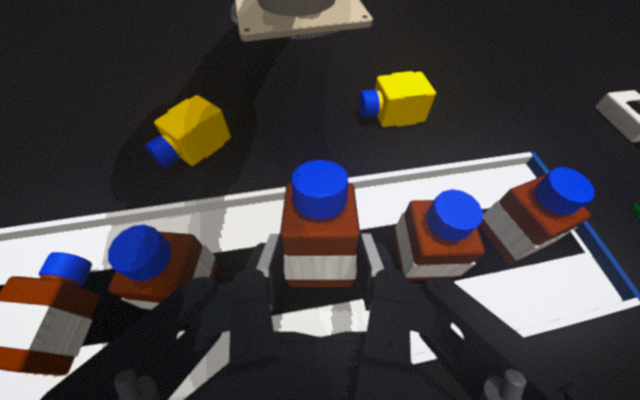

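The wrist view shows bottle B held nearly upright at (320,230), between the standing C at (140,260) and E at (440,235). I'll lower and release.

```bash
python3 -m creep '[0.2,0.5,0.3,1,0,0,1, 0.2,1,0.6,2,0,0,1, 0.2,1.3,0.8,2.7,0,0,1, 0.2,1.7,1.1,2.7,0,0,1, 0.2,1.9,1.3,2.7,0,0,1, 0.2,2.1,1.4,2.7,0,0,1, 0.2,2.1,1.4,2.7,0,0,1]' 20 && python3 -m creep '[0,0,0,0,0,0,5, 0,0,0,0,0,0,6, 0,0,0,0,0,0,7, 0,0,0,0,0,0,7, 0,0,0,0,0,0,7, 0,0,-2,0,0,0,7, 0,-1,-4,-5,0,0,7, 0,-2,-6,-10,0,0,7, 0,-5,-9,-18,0,0,7, 0,-8,-12,-25,0,0,7, 0,-8,-12,-30,0,0,7]' && python3 look.py && python3 -c "
from h import *
print(get_obs()['joint_pos'])
to([.517,-.279,.14],76,0);to([.517,-.279,.1],76,-28)"
```

```text
clock: 37.0
position: [0.5239, -0.0719, 0.0544]
ee_rot: [0.694, 0.553, -0.286, -0.36]
ft_force: [-0.4, -0.8, -2.1]
grip_width: 0.473
clock: 37.92
position: [0.579, -0.085, 0.1987]
ee_rot: [0.766, 0.61, -0.126, -0.16]
ft_force: [1.2, -0.6, 3.3]
grip_width: 0.819
top lever [[0.458, 0.365, 0.092]]
ctr [0.531 0.1  ] size [44. 45.] ang 8.1 z95 0.092 cap [0.531 0.099 0.089] off 0.0
ctr [0.531 0.013] size [45. 44.] ang 78.4 z95 0.092 cap [0.531 0.011 0.089] off 0.004
ctr [ 0.518 -0.279] size [45. 80.] ang 75.5 z95 0.058 cap [ 0.489 -0.27   0.044] off 0.006
ctr [ 0.511 -0.19 ] size [33. 44.] ang 72.9 z95 0.092 cap [ 0.514 -0.187  0.089] off -0.006
ctr [ 0.51  -0.368] size [47. 44.] ang 79.6 z95 0.091 cap [ 0.51  -0.368  0.089] off 0.003
scene lever [[0.461, 0.366, 0.092]]
[([0.525, -0.072, 0.05], 0.89), ([0.528, 0.011, 0.052], 0.84), ([0.519, -0.282, 0.031], 0.83), ([0.509, -0.369, 0.05], 0.79), ([0.342, 0.058, 0.029], 0.64), ([0.516, -0.185, 0.047], 0.56), ([0.529, 0.102, 0.053], 0.5), ([0.351, -0.186, 0.02], 0.5)]
[ 0.07437091  0.60230438  0.04066763  1.19667468 -0.07191763  1.77597772
  1.45842204]
shift [-20.3   1.3   5.6] turn [-25.    0.2   1. ]
shift [-20.3   3.3   9. ] turn [-53.   -0.    1.1]
```

```bash
python3 -c "
from kin2 import *
q=get_obs()['joint_pos']
q=chk([.518,-.279,.12],76,-30,0,q);q=chk([.518,-.279,.037],76,-30,0,q);
q=chk([.519,-.279,.085],76,10,0,q);q=chk([.519,-.279,.085],76,48,0,q);q=chk([.519,-.279,.053],76,50,0,q)
to([.518,-.279,.2],76,0);to([.518,-.279,.12],76,-30)"
```

```text
76 -30 0 err mm 0.0 deg 0.0 q [ 0.32  0.02  0.17  2.17 -0.29  0.46  2.04]
76 -30 0 err mm 0.0 deg 0.0 q [ 0.45  0.17  0.05  2.23 -0.5   0.27  2.27]
76 10 0 err mm 0.0 deg 0.0 q [ 0.21  0.49  0.26  1.57 -0.09  1.27  1.81]
76 48 0 err mm 0.0 deg 0.0 q [ 0.23  1.04  0.29  0.91 -0.07  2.04  1.82]
76 50 0 err mm 0.0 deg 0.0 q [ 0.24  1.1   0.28  0.88 -0.08  2.04  1.81]
shift [-20.3  -1.1   0.1] turn [-25.    0.2   1. ]
shift [-20.3   2.5   7.1] turn [-55.   -0.    1.1]
```

```bash
python3 -m creep '[-20.3,-1,0,-25,0,1,7, -20.3,-1,0,-25,0,1,7, -20.3,-1,0,-25,0,1,7, -20.3,-1,0,-25,0,1,7, -20.3,-1,0,-25,0,1,7, -20.3,-1,0,-25,0,1,7, -20.3,2.5,7.1,-55,0,1.1,7, -20.3,2.5,7.1,-55,0,1.1,7, -20.3,2.5,7.1,-55,0,1.1,7, -20.3,2.5,7.1,-55,0,1.1,7, -20.3,2.5,7.1,-55,0,1.1,7, -20.3,2.5,7.1,-55,0,1.1,7, -20.3,2.5,7.1,-55,0,1.1,7, -20.3,2.5,7.1,-55,0,1.1,7]'
python3 - <<'E'
from h import *
to([.518,-.279,.08],76,-30);to([.518,-.279,.037],76,-30)
E
python3 look.py
```

```text
clock: 39.33
position: [0.5232, -0.2804, 0.1136]
ee_rot: [0.761, 0.595, 0.16, 0.204]
ft_force: [0.2, 0.4, 0.5]
grip_width: 0.819
shift [ 0.  -2.2  3.4] turn [ 0.1 -0.1 -0. ]
shift [-0.  -4.3  7.2] turn [ 0.1 -0.1 -0. ]
top lever [[0.461, 0.363, 0.088]]
ctr [0.531 0.1  ] size [44. 45.] ang 7.9 z95 0.092 cap [0.531 0.098 0.09 ] off 0.0
ctr [ 0.522 -0.011] size [97. 49.] ang 68.1 z95 0.092 cap [ 0.521 -0.019  0.089] off -0.004
ctr [ 0.527 -0.281] size [44. 60.] ang 73.3 z95 0.057 cap None off 0.016
ctr [ 0.512 -0.184] size [44. 44.] ang 72.4 z95 0.091 cap [ 0.513 -0.184  0.09 ] off -0.004
ctr [ 0.51  -0.367] size [45. 45.] ang 77.9 z95 0.092 cap [ 0.51  -0.368  0.089] off 0.002
scene lever [[0.46, 0.368, 0.09]]
[([0.518, -0.279, 0.032], 0.85), ([0.507, -0.034, 0.052], 0.73), ([0.531, 0.104, 0.051], 0.65), ([0.508, -0.369, 0.05], 0.58), ([0.514, -0.185, 0.048], 0.54), ([0.344, 0.059, 0.028], 0.54), ([0.528, 0.009, 0.05], 0.5), ([0.35, -0.186, 0.025], 0.48), ([0.76, 0.121, -0.0], 0.44)]
```

B was knocked aside to about y = −0.034, next to E and still standing. I'll finish D, then measure B again.

```bash
python3 -m creep '[0,-1,1.8,0,0,0,7, 0,-2.2,3.4,0,0,0,7, 0,-3.1,5.1,0,0,0,7, 0,-3.8,6.4,0,0,0,7, 0,-4.2,7,0,0,0,7, 0,-4.2,7,0,0,0,7, 0,-4.2,7,0,0,0,7]' && python3 -c "
from h import *
to([.518,-.279,.037],76,-30)" && python3 -m creep '[0,0,0,0,0,0,1, 0,0,0,0,0,0,1, 0,0,0,0,0,0,1, 0,0,0,0,0,0,1, 0,0,0,0,0,0,1, 0,0,0,0,0,0,1, 0,0.8,-1.5,0,0,0,1, 0,1.6,-2.9,0,0,0,1, 0,2.5,-4.3,0,0,0,1, 0,2.5,-4.3,0,0,0,1, 0,2.5,-4.3,0,0,0,1]' 50 && python3 -c "
from h import *
to([.519,-.279,.085],76,10);to([.519,-.279,.085],76,48)"
```

```text
clock: 40.17
position: [0.5213, -0.28, 0.0323]
ee_rot: [0.761, 0.594, 0.161, 0.205]
ft_force: [0.2, 0.2, -0.2]
grip_width: 0.823
shift [ 0.  -0.1  0.2] turn [ 0.2 -0.1 -0. ]
clock: 41.08
position: [0.5216, -0.2801, 0.0831]
ee_rot: [0.76, 0.594, 0.161, 0.206]
ft_force: [0.2, 0.6, -2.9]
grip_width: 0.48
shift [ 0.  -0.7  0.3] turn [40.4 -0.   0. ]
shift [ 0.  -0.9 -0.1] turn [78.4 -0.   0. ]
```

```bash
python3 -m creep '[0,-0.3,0.2,5,0,0,1, 0,-0.5,0.3,10,0,0,1, 0,-0.7,0.3,15,0,0,1, 0,-0.7,0.3,20,0,0,1, 0,-0.7,0.3,25,0,0,1, 0,-0.7,0.3,30,0,0,1, 0,-0.7,0.3,35,0,0,1, 0,-0.7,0.3,40,0,0,1, 0,-0.7,0.3,45,0,0,1, 0,-0.7,0.2,50,0,0,1, 0,-0.8,0.1,55,0,0,1, 0,-0.8,0.1,60,0,0,1, 0,-0.8,0,65,0,0,1, 0,-0.9,-0.1,70,0,0,1, 0,-0.9,-0.1,75,0,0,1, 0,-0.9,-0.1,79,0,0,1, 0,-0.9,-0.1,79,0,0,1, 0,-0.9,-0.1,79,0,0,1]'
python3 - <<'E'
from h import *
print(get_obs()['joint_pos'],get_obs()['grip_width'])
for z in(.065,.057,.054): to([.519,-.279,z],76,50)
c=camera("scene");print([(np.round(d["at"],3).tolist(),round(d["conf"],2)) for d in pinpoint(c,"bottle1")])
E
```

```text
clock: 42.58
position: [0.5126, -0.2772, 0.0741]
ee_rot: [0.716, 0.561, -0.254, -0.328]
ft_force: [0.2, -0.5, -1.0]
grip_width: 0.481
[ 0.22312063  1.07202176  0.31896301  0.88269766 -0.09491328  2.05624115
  1.82791395] 0.48089983695074984
shift [-0.   1.1  0.9] turn [ 1.  -0.1  0.2]
shift [-0.   1.7  1.4] turn [ 1.  -0.1  0.2]
shift [-0.   1.9  1.6] turn [ 1.  -0.1  0.2]
[([0.51, -0.278, 0.076], 0.75), ([0.509, -0.372, 0.05], 0.73), ([0.35, -0.184, 0.02], 0.63), ([0.342, 0.06, 0.027], 0.49), ([0.511, -0.186, 0.05], 0.35)]
```

```bash
python3 -m creep '[0,0.5,0.3,1,0,0,1, 0,0.9,0.6,1,0,0,1, 0,1.2,0.9,1,0,0,1, 0,1.5,1.2,1,0,0,1, 0,1.8,1.4,1,0,0,1, 0,2,1.6,1,0,0,1, 0,2,1.6,1,0,0,1]' 20 && python3 -m creep '[0,0,0,0,0,0,5, 0,0,0,0,0,0,6, 0,0,0,0,0,0,7, 0,0,0,0,0,0,7, 0,0,0,0,0,0,7, 0,0,-2,0,0,0,7, 0,-1,-4,-5,0,0,7, 0,-2,-6,-10,0,0,7, 0,-5,-9,-18,0,0,7, 0,-8,-12,-25,0,0,7, 0,-14,-16,-30,0,0,7, 0,-14,-16,-40,0,0,7]' && python3 look.py; python3 -c "
from h import *
c=camera('wrist');cv2.imwrite('pics/w3.png',c['pixels'][:,:,::-1])"
```

```text
clock: 43.27
position: [0.5139, -0.2783, 0.0523]
ee_rot: [0.715, 0.558, -0.259, -0.332]
ft_force: [-0.1, 0.3, -2.6]
grip_width: 0.48
clock: 44.27
position: [0.5458, -0.2864, 0.2677]
ee_rot: [0.784, 0.612, -0.064, -0.083]
ft_force: [1.0, 0.1, 2.0]
grip_width: 0.819
top lever [[0.462, 0.367, 0.09]]
ctr [0.531 0.099] size [44. 45.] ang 8.3 z95 0.092 cap [0.531 0.099 0.089] off 0.0
ctr [ 0.522 -0.01 ] size [97. 49.] ang 68.1 z95 0.092 cap [ 0.521 -0.001  0.089] off -0.004
ctr [ 0.512 -0.184] size [44. 44.] ang 72.6 z95 0.093 cap [ 0.514 -0.184  0.089] off -0.004
scene lever [[0.459, 0.369, 0.092]]
[([0.507, -0.37, 0.052], 0.9), ([0.506, -0.032, 0.05], 0.87), ([0.514, -0.186, 0.051], 0.8), ([0.533, 0.009, 0.053], 0.8), ([0.342, 0.056, 0.025], 0.79), ([0.532, 0.103, 0.051], 0.62), ([0.52, -0.282, 0.05], 0.58), ([0.346, -0.185, 0.022], 0.58)]
```

View pics/w3.png

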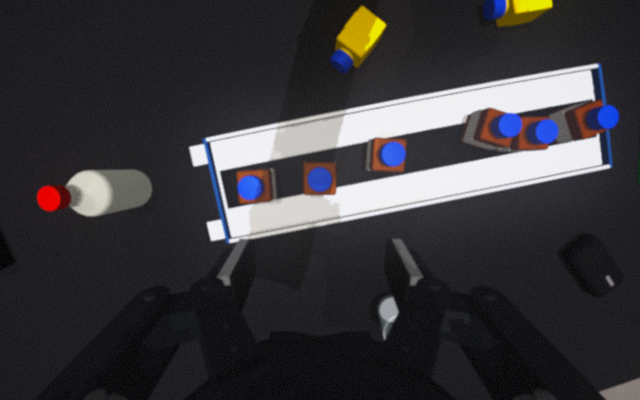

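All six bottles stand. In the wrist view the caps are at (250,187), (319,179), (391,153), (507,126), (543,131) and (606,117). B, knocked, sits about 18 mm off the strip's centre and close to E, so I'll move it back. I'll go above it and measure more closely.

```bash
python3 -c "
from h import *
to([.507,-.1,.27],0,0);to([.507,-.034,.22],0,0)"
```

```text
shift [17.1 -8.   1.8] turn [-10.8   8.4  75.7]
shift [23.5 -8.4  7.1] turn [-10.8   8.4  75.7]
```

```bash
python3 -m creep '[17,-8,2,-11,8.4,75.7,8.5, 17,-8,2,-11,8.4,75.7,8.5, 17,-8,2,-11,8.4,75.7,8.5, 17,-8,2,-11,8.4,75.7,8.5, 17,-8,2,-11,8.4,75.7,8.5, 17,-8,2,-11,8.4,75.7,8.5, 17,-8,2,-11,8.4,75.7,8.5, 17,-8,2,-11,8.4,75.7,8.5, 17,-8,2,-11,8.4,75.7,8.5, 17,-8,2,-11,8.4,75.7,8.5, 17,-8,2,-11,8.4,75.7,8.5, 17,-8,2,-11,8.4,75.7,8.5, 17,-8,2,-11,8.4,75.7,8.5, 17,-8,2,-11,8.4,75.7,8.5, 17,-8,2,-11,8.4,75.7,8.5]'
cat > two.py <<'E'
from h import *
for n in ("top","wrist"):
    c=camera(n);P=cloud(c);im=c["pixels"].astype(int);z,x,y=[P[...,i] for i in(2,0,1)]
    blue=(im[...,2]>110)&(im[...,0]<110)&(z>.08)&(z<.1)&(abs(x-.52)<.06)
    k,l,s,_=cv2.connectedComponentsWithStats(blue.astype(np.uint8))
    for i in range(1,k):
        if s[i,4]<15: continue
        e=cv2.minEnclosingCircle((P[l==i][:,:2]*1000).astype(np.float32));cx,cy=np.array(e[0])/1000
        print(n,"cap",round(cx,4),round(cy,4),"r",round(e[1],1),"off",round(cx-.526-.0506*cy,4))
    m=(z>.057)&(z<.074)&(abs(x-.507)<.04)&(abs(y+.036)<.033)
    m&=im[...,0]>im[...,2]
    if m.sum()>5: print(m.sum(),np.round(P[m][:,:2].min(0),3),np.round(P[m][:,:2].max(0),3),cv2.minAreaRect((P[m&(y<-.014)][:,:2]*1000).astype(np.float32)))
    cv2.imwrite(f"pics/two_{n}.png",c["pixels"][:,:,::-1])
E
python3 two.py; python3 look.py
```

```text
clock: 45.82
position: [0.5061, -0.1014, 0.2604]
ee_rot: [1.0, 0.001, 0.001, 0.002]
ft_force: [0.8, 0.4, 0.1]
grip_width: 0.993
top cap 0.5316 0.0995 r 15.3 off 0.0006
top cap 0.5309 0.0124 r 15.3 off 0.0043
top cap 0.5211 -0.2811 r 15.0 off 0.0093
top cap 0.5102 -0.3684 r 15.1 off 0.0029
top cap 0.49 -0.9865 r 12.7 off 0.0139
52 [ 0.498 -0.018] [ 0.546 -0.005] ((512.6863403320312, -16.00864028930664), (30.289628982543945, 3.3892931938171387), 0.7699779868125916)
wrist cap 0.5312 0.0126 r 15.2 off 0.0045
wrist cap 0.5122 -0.0331 r 15.3 off -0.0121
wrist cap 0.5127 -0.1843 r 15.4 off -0.0039
wrist cap 0.5208 -0.2802 r 15.3 off 0.009
wrist cap 0.5091 -0.3563 r 9.1 off 0.0011
937 [ 0.484 -0.062] [ 0.547 -0.003] ((512.1758422851562, -33.215274810791016), (44.4810905456543, 44.162017822265625), 60.532894134521484)
top lever [[0.763, 0.118, 0.002]]
ctr [0.531 0.1  ] size [44. 44.] ang 8.2 z95 0.092 cap [0.531 0.098 0.089] off 0.0
ctr [0.528 0.006] size [59. 47.] ang 74.4 z95 0.091 cap [0.532 0.011 0.089] off 0.001
ctr [ 0.521 -0.28 ] size [45. 44.] ang 75.7 z95 0.092 cap [ 0.521 -0.282  0.089] off 0.009
ctr [ 0.51  -0.367] size [45. 44.] ang 79.4 z95 0.092 cap [ 0.51  -0.367  0.09 ] off 0.003
scene lever [[0.46, 0.367, 0.094]]
[([0.512, -0.183, 0.048], 0.88), ([0.508, -0.034, 0.053], 0.87), ([0.349, -0.184, 0.02], 0.75), ([0.506, -0.369, 0.049], 0.73), ([0.527, 0.011, 0.052], 0.62), ([0.344, 0.057, 0.026], 0.59), ([0.531, 0.102, 0.051], 0.57)]
```

B is upright and 12 mm off centre, inside the 20 mm limit, with D at 9 mm and the rest at or under 5 mm. The mean centre line agrees with the detected lane origin to 1 mm. Moving B again would risk more than it gains, so I'll leave it and go to the lever.

```bash
python3 -m creep '[0,-30,-2,0,0,-45,8.5, 0,-30,-2,0,0,-45,8.5, 0,-30,-2,0,0,-45,8.5, 0,-30,-2,0,0,-45,8.5, 0,-30,-2,0,0,-45,8.5, 0,-30,-2,0,0,-45,8.5, 0,-30,-2,0,0,-45,8.5, 0,-30,-2,0,0,-45,8.5, -4.5,-46.7,6,0,0,-90,8.5, -4.5,-46.7,6,0,0,-90,8.5, -4.5,-46.7,6,0,0,-90,8.5, -4.5,-46.7,6,0,0,-90,8.5, -4.5,-46.7,6,0,0,-90,8.5, -4.5,-46.7,6,0,0,-90,8.5, -4.5,-46.7,6,0,0,-90,8.5, -4.5,-46.7,6,0,0,-90,8.5, -4.5,-46.7,6,0,0,-90,8.5, -4.5,-46.7,6,0,0,-90,8.5]' && python3 -c "
from h import *
rows([.461,.366,.15],90);rows([.461,.366,.085],90);to([.461,.366,.093],90,0)"
```

```text
clock: 47.67
position: [0.4619, 0.3652, 0.1999]
ee_rot: [0.708, 0.706, 0.001, 0.002]
ft_force: [0.9, 0.5, 0.0]
grip_width: 0.995
shift [ 0.1 -0.1  5. ] turn [ 0.2  0.2 -0.2]
shift [ 0.1 -0.1 11.5] turn [ 0.2  0.2 -0.2]
shift [ 0.1 -0.1 11.5] turn [ 0.2  0.2 -0.2]
```

```bash
python3 -m creep '[0,0,4,0,0,0,8.5, 0,0,8,0,0,0,8.5, 0,0,11.5,0,0,0,8.5, 0,0,11.5,0,0,0,8.5, 0,0,11.5,0,0,0,1, 0,0,11.5,0,0,0,1, 0,0,11.5,0,0,0,1, 0,0,11.5,0,0,0,1, 0,0,11.5,0,0,0,1, 0,0,11.5,0,0,0,1, 0,0,11.5,0,0,0,1]' 20; python3 -m creep '[0,-0.8,-0.3,0,0,0,1, 0,-1.6,-0.6,0,0,0,1, 0,-2.4,-0.8,0,0,0,1, 0,-3.2,-1,0,0,0,1, 0,-4,-1,0,0,0,1, 0,-4.8,-1,0,0,0,1, 0,-5.6,-0.8,0,0,0,1, 0,-6.4,-0.6,0,0,0,1, 0,-7.2,-0.3,0,0,0,1, 0,-7.8,0,0,0,0,1, 0,-8.2,0.2,0,0,0,1, 0,-8.4,0.2,0,0,0,1, 0,-8.4,0.2,0,0,0,1, 0,-8.4,0.2,0,0,0,1]' && python3 lev.py
```

```text
clock: 48.58
position: [0.4622, 0.3655, 0.0852]
ee_rot: [0.707, 0.707, 0.001, 0.002]
ft_force: [-0.3, -0.4, -0.4]
grip_width: 0.119
clock: 49.75
position: [0.3783, 0.3653, 0.0824]
ee_rot: [0.707, 0.707, 0.001, 0.002]
ft_force: [0.2, -0.2, -0.2]
grip_width: 0.116
[(array([0.462, 0.363, 0.092]), 0.47)]
52 [0.4600699  0.36355774 0.10070459]
[(array([0.46 , 0.366, 0.09 ]), 0.38)]
24 [0.46495344 0.36067787 0.09852108]
```

The lever stayed at hold because the jaws did not catch the knob. I'll look before trying again.

Run:
```python
from h import *
c=camera("wrist");s=camera("scene")
a=c["pixels"][:,:,::-1];b=cv2.resize(s["pixels"][90:170,300:400,::-1],(500,400),interpolation=cv2.INTER_CUBIC)
cv2.imwrite("pics/l3.png",cv2.resize(np.hstack([a,b]),(800,281)))
print(pinpoint(c,"mode_lever_tip"))
```

```text
[{'at': [0.4591, 0.3652, 0.0893], 'conf': 0.64}]
```

View pics/l3.png

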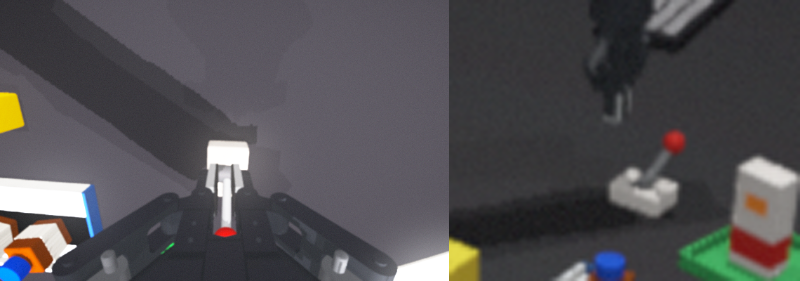

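The left image shows the knob at (225,232), beyond the closed fingers. On the right the lever still leans away with its knob at (673,142). The jaws closed at the very top and slipped off, so I'll grip lower, on the rod just under the knob.

```bash
python3 -m creep '[0,0,-4,0,0,0,3, 0,0,-8,0,0,0,8.5, 0,0,-10,0,0,0,8.5, 0,4,-10,0,0,0,8.5, 0,7,-10,0,0,0,8.5, 0,7,-10,0,0,0,8.5, 0,7,-10,0,0,0,8.5, 0,7,-6,0,0,0,8.5, 0,7,-2,0,0,0,8.5, 0,7,1.7,0,0,0,8.5, 0,7,1.7,0,0,0,8.5, 0,7,1.7,0,0,0,0, 0,7,1.7,0,0,0,0, 0,7,1.7,0,0,0,0, 0,7,1.7,0,0,0,0, 0,7,1.7,0,0,0,0, 0,7,1.7,0,0,0,0, 0,7,1.7,0,0,0,0]' 30 && python3 lev.py
```

```text
clock: 51.6
position: [0.4494, 0.3664, 0.0673]
ee_rot: [0.707, 0.707, 0.002, 0.002]
ft_force: [1.7, 1.4, 5.9]
grip_width: 0.271
[(array([0.46 , 0.363, 0.091]), 0.36)]
3 [0.46888372 0.36830186 0.09842068]
[(array([0.46 , 0.366, 0.092]), 0.46)]
16 [0.4675771  0.35766289 0.09848321]
```

```bash
python3 -m creep '[0,-0.8,-0.3,0,0,0,0, 0,-1.6,-0.6,0,0,0,0, 0,-2.4,-0.8,0,0,0,0, 0,-3.2,-1,0,0,0,0, 0,-4,-1,0,0,0,0, 0,-4.8,-1,0,0,0,0, 0,-5.6,-0.8,0,0,0,0, 0,-6.4,-0.6,0,0,0,0, 0,-7.2,-0.3,0,0,0,0, 0,-7.8,0,0,0,0,0, 0,-8.1,0.1,0,0,0,0, 0,-8.1,0.1,0,0,0,0]' && python3 lev.py && python3 -c "
from h import *
print(get_obs()['grip_width'])"
```

```text
clock: 52.8
position: [0.3662, 0.3652, 0.0638]
ee_rot: [0.707, 0.707, -0.0, 0.002]
ft_force: [-0.9, 0.7, 0.2]
grip_width: 0.003
[(array([0.439, 0.367, 0.1  ]), 0.52)]
53 [0.43994814 0.36336471 0.10871403]
[(array([0.44 , 0.367, 0.099]), 0.64)]
23 [0.44535739 0.35700239 0.10693148]
0.0021120882698515407
```

```bash
python3 -m creep '[0,0,-4,0,0,0,0, 0,0,-8,0,0,0,0, 0,0,-10,0,0,0,0, 0,4,-10,0,0,0,0, 0,8,-10,0,0,0,0, 0,12,-10,0,0,0,0, 0,12.5,-10,0,0,0,0, 0,12.5,-10,0,0,0,0, 0,12.5,-6,0,0,0,0, 0,12.5,-2,0,0,0,0, 0,12.5,-0.6,0,0,0,0, 0,12.5,-0.6,0,0,0,0, 0,11,-0.6,0,0,0,0, 0,10,-0.6,0,0,0,0, 0,9,-0.6,0,0,0,0, 0,8,-0.6,0,0,0,0, 0,7,-0.6,0,0,0,0, 0,6,-0.6,0,0,0,0, 0,5.5,-0.6,0,0,0,0, 0,5.5,-0.6,0,0,0,0]' && python3 lev.py pics/l4.png
```

```text
clock: 54.67
position: [0.4206, 0.3655, 0.0706]
ee_rot: [0.707, 0.707, 0.0, 0.002]
ft_force: [0.2, 0.8, 0.1]
grip_width: 0.001
[(array([0.396, 0.368, 0.096]), 0.4)]
27 [0.39079687 0.36615731 0.10634213]
[(array([0.397, 0.368, 0.098]), 0.37)]
16 [0.39729413 0.36084841 0.10315312]
```

View pics/l4.png

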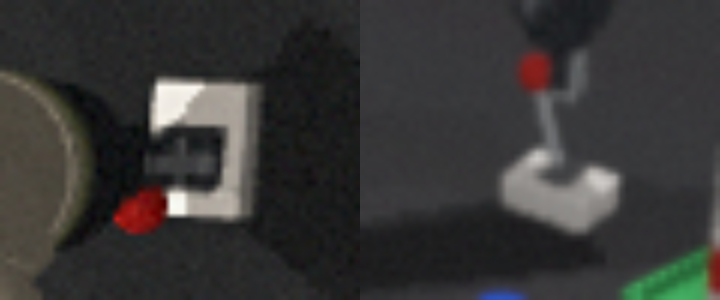

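The hook works: in both crops the finger is behind the knob and the lever leans towards the robot, with the knob at x ≈ 0.396 against 0.384 at the stop. I'll pull it the last bit, then back off away from the lever before rising.

```bash
python3 -m creep '[0,-0.5,0,0,0,0,0, 0,-0.8,0,0,0,0,0, 0,-1.1,0,0,0,0,0, 0,-1.4,0,0,0,0,0, 0,-1.6,0,0,0,0,0, 0,-1.6,0,0,0,0,0, 0,-1.6,0,0,0,0,0]' && python3 lev.py
```

```text
clock: 55.45
position: [0.4066, 0.3651, 0.0706]
ee_rot: [0.707, 0.707, 0.001, 0.003]
ft_force: [2.9, 0.5, -1.6]
grip_width: 0.004
[(array([0.383, 0.369, 0.09 ]), 0.58)]
23 [0.37862631 0.36554013 0.10232237]
[(array([ 0.514, -0.186,  0.049]), 0.72), (array([0.382, 0.371, 0.092]), 0.39), (array([0.533, 0.103, 0.051]), 0.26)]
11 [0.38512455 0.36089159 0.09724153]
```

```bash
python3 -m creep '[0,1.5,0,0,0,0,0, 0,3,0,0,0,0,0, 0,4.5,0,0,0,0,0, 0,4.5,0,0,0,0,0, 0,4.5,-4,0,0,0,0, 0,4.5,-8,0,0,0,0, 0,4.5,-12,0,0,0,0, 0,4.5,-18,0,0,0,0, 0,0,-22,0,0,0,0, 0,0,-22,0,0,0,0, 0,0,-22,0,0,0,0, 0,0,-22,0,0,0,0]' && python3 lev.py && python3 look.py && python3 two.py
python3 - <<'E'
from h import *
c=camera("scene");print([np.round(pinpoint(c,k)[0]["at"],3).tolist() for k in("carton","mouse","beaker","wash_bottle")])
cv2.imwrite("pics/fin.png",cv2.resize(c["pixels"][110:290,170:420,::-1],None,fx=3,fy=3,interpolation=cv2.INTER_CUBIC))
E
```

```text
clock: 56.65
position: [0.4039, 0.367, 0.2921]
ee_rot: [0.706, 0.708, 0.002, 0.002]
ft_force: [0.1, 0.0, -1.0]
grip_width: -0.005
[(array([0.383, 0.369, 0.091]), 0.63)]
52 [0.3834222  0.36631452 0.10197265]
[(array([0.383, 0.37 , 0.092]), 0.55)]
24 [0.38807031 0.36254557 0.09996513]
top lever [[0.384, 0.367, 0.09]]
ctr [0.531 0.1  ] size [44. 44.] ang 8.7 z95 0.092 cap [0.531 0.098 0.089] off 0.0
ctr [ 0.522 -0.011] size [97. 49.] ang 68.1 z95 0.092 cap [ 0.521 -0.019  0.089] off -0.004
ctr [ 0.521 -0.28 ] size [45. 44.] ang 76.2 z95 0.091 cap [ 0.521 -0.281  0.088] off 0.009
ctr [ 0.512 -0.184] size [44. 44.] ang 71.9 z95 0.091 cap [ 0.512 -0.184  0.089] off -0.004
ctr [ 0.51  -0.367] size [44. 45.] ang 79.8 z95 0.092 cap [ 0.51  -0.368  0.088] off 0.003
scene lever [[0.384, 0.373, 0.092]]
[([0.352, -0.186, 0.022], 0.72), ([0.512, -0.184, 0.049], 0.71), ([0.51, -0.032, 0.052], 0.71), ([0.505, -0.372, 0.05], 0.66), ([0.531, 0.102, 0.053], 0.62), ([0.52, -0.28, 0.05], 0.61), ([0.53, 0.012, 0.054], 0.49)]
top cap 0.5313 0.0999 r 15.2 off 0.0003
top cap 0.5308 0.0128 r 15.1 off 0.0041
top cap 0.5213 -0.2808 r 15.3 off 0.0095
top cap 0.5318 -0.9875 r 19.4 off 0.0558
top cap 0.5119 -0.0334 r 15.1 off -0.0124
top cap 0.5123 -0.1847 r 14.8 off -0.0044
top cap 0.5101 -0.3678 r 15.2 off 0.0027
top cap 0.4922 -0.9833 r 13.7 off 0.016
144 [ 0.486 -0.06 ] [ 0.546 -0.005] ((511.6299133300781, -32.78157043457031), (43.6920051574707, 43.672420501708984), 61.137359619140625)
wrist cap 0.5109 -0.0323 r 15.6 off -0.0134
wrist cap 0.5299 0.0139 r 15.9 off 0.0032
wrist cap 0.5308 0.1001 r 15.3 off -0.0003
498 [ 0.483 -0.049] [ 0.539 -0.003] ((508.8352966308594, -27.399349212646484), (56.24314880371094, 33.825252532958984), 22.90049171447754)
[[0.605, 0.314, 0.004], [0.763, 0.118, 0.0], [0.529, 0.099, 0.049], [0.462, -0.567, -0.0]]
```

View pics/fin.png

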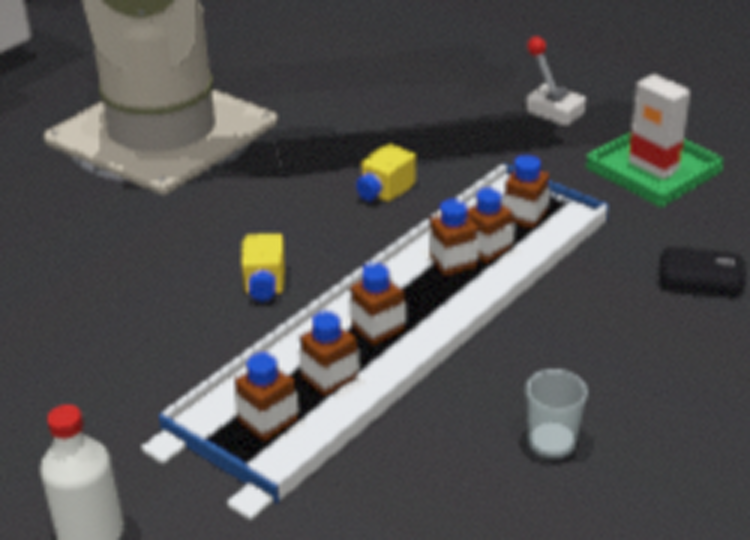

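The final view shows all six bottles upright on the strip, with caps from (262,367) to (527,167). The lever leans towards the robot with its knob at (537,45), the carton is upright in the tray at (658,125), and the bystanders are in place. I'll hand it in.

```bash
python3 -c "
from workcell import *
print(hand_in())"
```

```text
the job is handed in; nothing more can be done
None
```

I did all four steps in order and handed the job in at about 57 s on the robot's clock; no verdict was reported.

**Final checks:**
- **Lever:** the knob is at x ≈ 0.383 m in both camera views, which is the run stop. It read 0.460, the hold stop, every time the detector found it while the carton and bottles were being moved.
- **Carton:** it stands upright in the green tray, about 5 mm from the tray's centre.
- **Bottles:** all six are upright with caps at 89–90 mm. Five are within 10 mm of the strip's centre line.
- **Bystanders:** the mouse and wash bottle read where they started. The last beaker reading was a false match on a bottle, but the picture shows the beaker untouched. The yellow look-alikes were not touched.

**What went wrong or disagreed:**
- **First lever push:** the lever was dragged back to mid-way when I withdrew, so I pushed it to hold again before lifting the carton.
- **Pulling the lever back:** two tries at gripping the knob slipped off, so I hooked it back from the far side with closed fingers.
- **Knocked bottle:** after I stood it up, the second bottle from the tray end of the lane moved about 4 cm while the arm was elsewhere. It now stands next to the one that was already standing there. It is 12–13 mm off the centre line, inside the 20 mm limit, so I left it.
- **Hard press:** setting down one bottle pressed at about 60 N at the wrist, above what I intended but under the 120 N limit.

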